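Refit the rail and hang up the tongs

TASK

The washed utensil rail goes back on its stud base: press it down over both studs until its feet sit flat on the plate. Then take the tongs from the sloping rest and hang them astride the middle of the bar, one leg on each side, hanging free and still. Set both down, do not drop them, and leave the other things on the table where they are.

Things in the scene. Friction and masses are not known exactly. Their poses are not given: they have to be found in the camera images.
- stud_base: Steel base plate fixed on the table, 176 (its x) x 70 (y) x 12 mm. Origin: centre of its underside; z up. Two upright grey square studs, 14 x 14 mm with tapered tops, stand on it at x = +-55 mm, y = 0, ending 14.5 mm above the plate's top (26.5 mm above the origin).
- rail: Loose steel rail, 0.3 kg, standing on the table: bar along its x, 164 mm long, 14 x 14 mm, on posts at x = +-55 mm with grey feet 34 (x) x 50 (y) x 22 mm. Origin: between the feet at their underside, z up; bar centre at z = 128 mm. Under each foot a chamfered square socket, 16.5 mm wide and deep, 1.25 mm loose on a stud, no snap. Either way round fits. Seated, its origin is 12 mm above the base's.
- bar_mid (a point): Centre of the top face of the rail's bar, 135 mm above the rail's origin; axes as the rail's (x along the bar, z up).
- tongs_rest: Fixed steel rest, foot plate 130 (x) x 90 (y) x 10 mm, origin under its centre, z up. Its 80 mm high board with a bottom ledge and low side ribs leans 35 degrees from vertical, top towards its -x (roughly the robot's left), open face to +x and up. Bend and grip of the tongs stick out past its upper edge, free all round.
- tongs: Rigid loose U of steel strip, 90 g, 20 mm wide (its x), grey grip block on the bend: 20 (x) x 30 (y) mm, z = 3 to 40 mm; pinch it across x, fingertips above z = 0. Origin: underside of the bend; z from legs to grip, y leg to leg. Legs to z = -100 mm, gap 56 mm, 46 at the tips. On the rest z is 35 degrees off vertical: draw it out along z 40+ mm. Hung, x lies along the bar; it balances upright.
- salt_shaker: Salt shaker, 44 mm wide, 90 mm high, loose bystander; origin at the centre of its underside.
- amber_jar: Small square jar of amber syrup, 37 x 46 x 74 mm, loose bystander; origin at the centre of its underside.
- nail_brush: Nail brush, 30 x 85 x 22 mm, loose bystander; origin at the centre of its underside.
- pastry_ring: Tinned pastry ring, 65 mm wide, 42 mm high, loose bystander; origin at the centre of its underside.

How it is judged:
On the way:
1. the rail is pressed home on both studs (horizontal distance between rail and stud_base below 0.004 m and z of rail in the frame of stud_base below 0.0145 m and angle between rail's own z axis and vertical below 0.05 rad and angle between the x axis of rail and the x axis of stud_base, either way round below 0.06 rad), for 0.3 s.
At the end, for the whole second after the job is handed in: Rail home on both studs: feet flat (2.5 mm), centred (4 mm), upright and parallel (3 deg). Tongs hang at rest astride its bar: bend on the bar top, within 30 mm of the middle along and 20 mm across, within 14 deg of upright, strip width within 23 deg of the bar's line (all of step 1 and x of tongs in the frame of bar_mid between -0.03 and 0.03 m and y of tongs in the frame of bar_mid between -0.02 and 0.02 m and z of tongs in the frame of bar_mid between -0.006 and 0.008 m and angle between tongs's own z axis and vertical below 0.25 rad and angle between the x axis of tongs and the x axis of rail, either way round below 0.4 rad and contact force between tongs and rail above 0.1 N and linear speed of tongs below 0.03 m/s and angular speed of tongs below 0.3 rad/s); the robot touches nothing.
It fails at once if the tongs are dropped (moving faster than 0.6 m/s out of the fingers) (linear speed of tongs above 0.6 m/s and contact force between the fingers and tongs below 0.05 N).
It fails at once if the rail is dropped (moving faster than 0.6 m/s out of the fingers) (linear speed of rail above 0.6 m/s and contact force between the fingers and rail below 0.05 N).
It fails at once if a bystander is pushed more than 30 mm from its place (distance of any of salt_shaker, amber_jar, nail_brush, pastry_ring from where it was at the start of the episode above 0.03 m).
It also fails if it takes over 67 s, if anything falls off the work surface, if the arm or the gripper's body presses on something with over 40 N, if the wrist force passes 120 N, or if a joint passes its speed limit or range.

ROBOT

A 7-joint arm with a two-finger parallel gripper is mounted at the origin on a cart in front of the work surface, level with it; the furniture and walls round the work are solid. World frame = base frame: x ahead of the robot, y to its left, z up, the work surface at z = 0. Lengths are in m, angles in rad, forces in N, time in s.
With the tool pointing down it reaches from about 0.425 to 0.875 m from the base axis. Payload 4.7 kg.
Tool frame: the origin (TCP) lies between the finger pads; the fingertips stand 11 mm ahead of it and the grasp point (between the pads) lies 8 mm behind it (r.nose_length is the distance from the TCP to the fingertips, in m); z points along the fingers, y is the direction in which the jaws open and shut (so a half turn about z gives the same grasp; the last joint's range is limited). The gripper opens to 87 mm and grips with 3 to 60 N. Pads are 19 mm wide; open, the fingers measure 117 mm over their backs; the gripper's body (75 mm by 190 mm) begins 51 mm behind the grasp point.
Start: joints at [1.274, 0.321, -0.07, 1.45, 0.023, 1.371, -0.057], TCP at [0.199, -0.619, 0.234] pointing down, gripper open.
Joint ranges: [-2.86, 2.86], [-0.3, 2.09], [-1.38, 1.24], [0.06, 2.45], [-1.56, 4.7], [0.09, 2.05], [-2.69, 2.69]. Speed limits (rad/s): [2.57, 2.57, 3.14, 3.14, 3.14, 3.14, 3.14].

INTERFACE

Orientations are given as a unit quaternion [w, x, y, z].
In Python, from cell import r gives the robot as it stands. The module is installed in compiled form; this text tells all that it offers.
- The arm moves only by the shell command python3 -m jog 'ROWS' [FORCE]. ROWS is JSON, a list of rows, each a list of 5 numbers: the opening, from -1 (shut) to 1 (fully open), so that 0 is half open, then the shift along the tool's x, y, z in mm, then the turn about the tool's z in rad. A call has 1 to 8 rows; each row is the pose to reach, as a shift and turn from the pose commanded when the call began, along the tool's axes at that moment; what a row does not reach only later rows make up. A row lasts 1/10 s, in which the tool goes at most 50 mm and 8.59 degrees, less where a joint would pass 70% of its speed; a pose out of reach is approached as far as the arm can. A call with a gripper value outside its range is refused whole. The fingers move at their own pace and stop on an object; FORCE is the grip in N (left out, the last holds). Time passes only in rows, so rows that repeat a pose let the fingers close. It gives the time, the measured TCP pose, the force and the opening at its end, in the units of the state.
- r.state(): the state, without advancing time (a new reading comes with each control period).
- r.capture(name): name is "scene" or "top"; returns the picture (420x560x3 uint8, red, green, blue); there is no depth.
- r.camera_model(name): a dict with "mtx" (3x3 intrinsics, pixels), "D" ([k1, k2, p1, p2, k3] as OpenCV has them; the pictures are not rectified), "world_from_camera" (4x4, takes a point from camera to world coordinates). Camera axes: x right, y down, z forward; pixel columns grow to the right and rows downward; lengths in m; the calibration is good to about 2 mm. A picture is of the moment at which its call begins. camera_model takes no time and is no camera call.
- r.sign_off(): hands the job in, once; it reports no verdict.
The state is a dict: "t": time; "joint_pos": joint angles; "dq": joint speeds; "effort": joint torques, N m; "position": TCP position; "orientation": TCP orientation; "force": force on the tool from outside, world axes, zero at the start; "moment": the same for the moment, N m; "grip_width": finger opening in m.
Only numpy, scipy, OpenCV 4.12 (cv2) and the standard library are available. Lean on these libraries where they do the work, as an engineer would, in place of code of your own. Each camera call takes 0.05 s, during which the arm holds its last target.

## Working session

There is one attempt and no reset: what is moved stays moved. The work goes in short steps, Python scripts to look and compute and a shell command to move; the robot and the scene stay as the last step left them, time stands still between calls to the robot, and variables do not carry over. Pictures are saved under pics/ and viewed, and the job is handed in when it is done.

```bash
mkdir -p pics; ls; python3 - <<'E'
from cell import r
import cv2
print(r.state(), r.nose_length)
for n in("scene","top"):
    im=r.capture(n); cv2.imwrite(f"pics/{n}0.png",im[:,:,::-1]); m=r.camera_model(n); print(n,m)
E
```

```text
pics
{'t': 0.0, 'joint_pos': array([ 1.27411033,  0.32183025, -0.07009792,  1.451702  ,  0.02255918,
        1.3707821 , -0.05689538]), 'dq': array([ 9.28845285e-04,  3.09474284e-04,  1.20397945e-03,  7.82638745e-06,
       -1.52644657e-03, -2.81689935e-04, -1.01802023e-04]), 'effort': array([ 1.28412787e-03, -4.91285992e+01, -4.02976535e-01, -3.12528956e+01,
       -6.39348174e-02,  4.37695370e-02,  1.80267848e-04]), 'position': array([ 0.19858348, -0.61835282,  0.23244332]), 'orientation': array([-9.51269556e-04,  9.87947213e-01,  1.54788137e-01, -1.76807204e-04]), 'force': array([-0.36111376, -0.18151629, -0.09406761]), 'moment': array([ 0.06411368, -0.03078604,  0.00711092]), 'grip_width': 0.08727819560851996} 0.011
scene {'mtx': array([[418.70405786,   0.        , 288.49585898],
       [  0.        , 418.70405786, 212.11015142],
       [  0.        ,   0.        ,   1.        ]]), 'D': array([-0.12133032,  0.        ,  0.        ,  0.        ,  0.        ]), 'world_from_camera': array([[-0.90894549, -0.21974995,  0.35429939,  0.2207048 ],
       [-0.41686189,  0.46547024, -0.78074555,  0.74561426],
       [ 0.00665297, -0.85734906, -0.51469246,  0.57225695],
       [ 0.        ,  0.        ,  0.        ,  1.        ]])}
top {'mtx': array([[382.90193808,   0.        , 277.83594396],
       [  0.        , 382.90193808, 206.33299646],
       [  0.        ,   0.        ,   1.        ]]), 'D': array([-0.08059121,  0.        ,  0.        ,  0.        ,  0.        ]), 'world_from_camera': array([[ 0.00486506, -0.98144001,  0.1917077 ,  0.38677893],
       [-0.99987389, -0.00767241, -0.01390431,  0.0131678 ],
       [ 0.01511711, -0.19161587, -0.98135357,  0.99786878],
       [ 0.        ,  0.        ,  0.        ,  1.        ]])}
```

View pics/scene0.png

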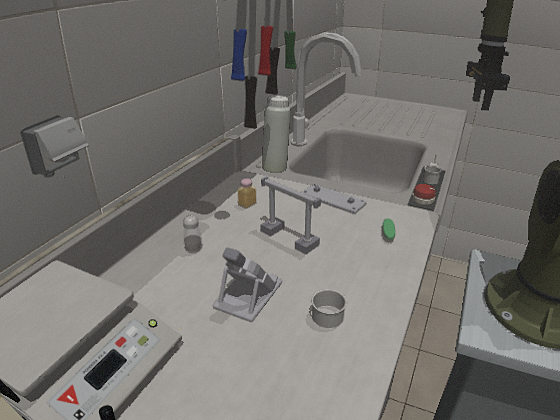

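View pics/top0.png

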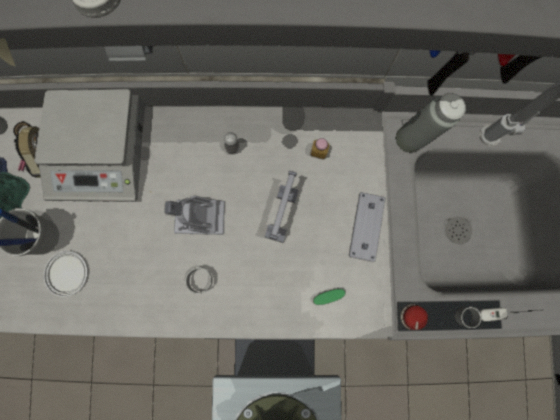

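```bash
python3 - <<'E'
import cv2
a=cv2.imread("pics/top0.png"); 
c=cv2.resize(a[120:290,150:400],None,fx=3.2,fy=3.2,interpolation=cv2.INTER_CUBIC);print(c.shape);cv2.imwrite("pics/tc.png",cv2.convertScaleAbs(c,alpha=1.6))
a=cv2.imread("pics/scene0.png"); 
c=cv2.resize(a[160:330,170:380],None,fx=3.5,fy=3.5,interpolation=cv2.INTER_CUBIC);print(c.shape);cv2.imwrite("pics/sc.png",cv2.convertScaleAbs(c,alpha=1.3))
E
```

```text
(544, 800, 3)
(595, 735, 3)
```

View pics/tc.png

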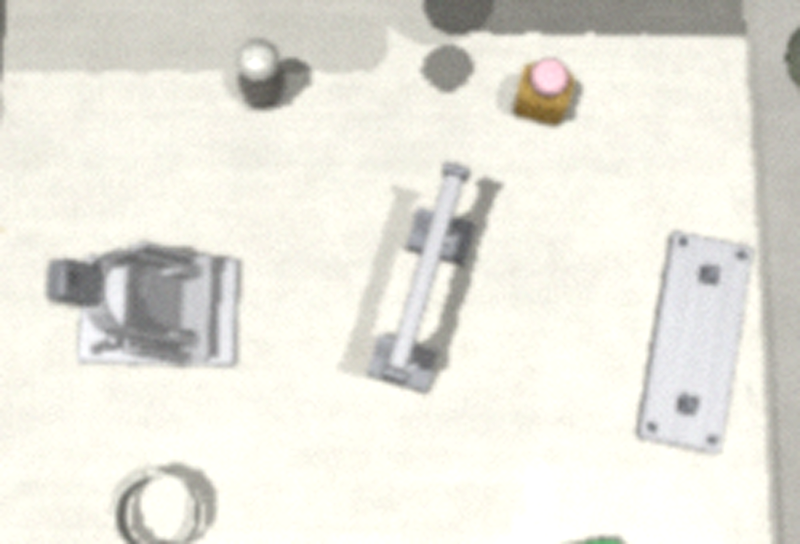

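View pics/sc.png

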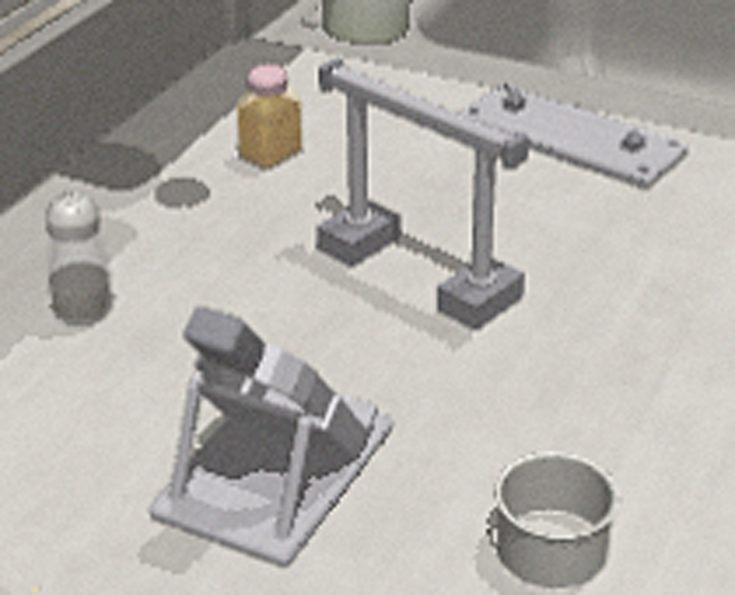

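```bash
cat > h.py <<'E'
import cv2,numpy as np
def crop(src,dst,x0,y0,x1,y1,f,al=1.4,grid=10):
    a=cv2.imread(src)[y0:y1,x0:x1]
    c=cv2.convertScaleAbs(cv2.resize(a,None,fx=f,fy=f,interpolation=cv2.INTER_CUBIC),alpha=al)
    for u in range((x0//grid+1)*grid,x1,grid):
        X=int((u-x0+.5)*f); cv2.line(c,(X,0),(X,5),(0,0,255),1)
        cv2.putText(c,str(u),(X-10,16),0,.35,(0,0,255),1)
    for v in range((y0//grid+1)*grid,y1,grid):
        Y=int((v-y0+.5)*f); cv2.line(c,(0,Y),(5,Y),(0,0,255),1)
        cv2.putText(c,str(v),(7,Y+4),0,.35,(0,0,255),1)
    cv2.imwrite(dst,c)
def cams():
    from cell import r
    return {n:r.camera_model(n) for n in("scene","top")}
def proj(m,P):
    T=np.linalg.inv(m["world_from_camera"])
    return cv2.projectPoints(np.asarray(P,float).reshape(-1,1,3),cv2.Rodrigues(T[:3,:3])[0],T[:3,3],m["mtx"],m["D"])[0][:,0]
def ray(m,uv):
    n=cv2.undistortPoints(np.array([[uv]],float),m["mtx"],m["D"])[0,0]
    W=m["world_from_camera"]; return W[:3,3],W[:3,:3]@np.array([n[0],n[1],1])
def atz(m,uv,z):
    o,d=ray(m,uv); return o+d*(z-o[2])/d[2]
def tri(ms,uvs):
    A=np.zeros((3,3));b=np.zeros(3);R=[]
    for m,uv in zip(ms,uvs):
        o,d=ray(m,uv);d=d/np.linalg.norm(d);Q=np.eye(3)-np.outer(d,d);A+=Q;b+=Q@o;R.append((o,Q))
    p=np.linalg.solve(A,b); return p,[1000*np.linalg.norm(Q@(p-o)) for o,Q in R]
E
python3 - <<'E'
from h import crop
crop("pics/top0.png","pics/t_rail.png",255,160,315,250,6.6)
crop("pics/top0.png","pics/t_base.png",340,185,395,270,7)
crop("pics/scene0.png","pics/s_rail.png",250,165,380,260,6)
crop("pics/scene0.png","pics/s_tongs.png",205,235,290,325,6.5)
crop("pics/top0.png","pics/t_tongs.png",155,185,235,245,9)
E
```

```text
(no output)
```

View pics/t_rail.png

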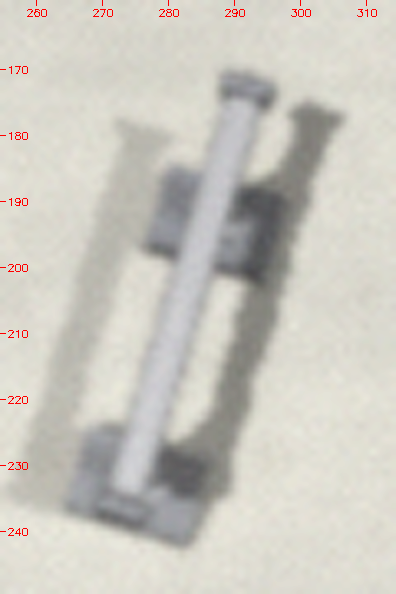

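View pics/t_base.png

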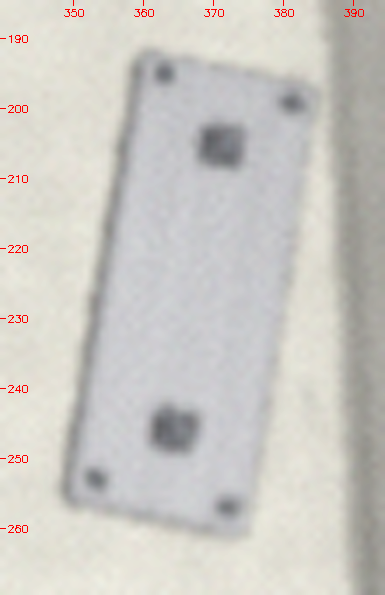

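View pics/s_rail.png

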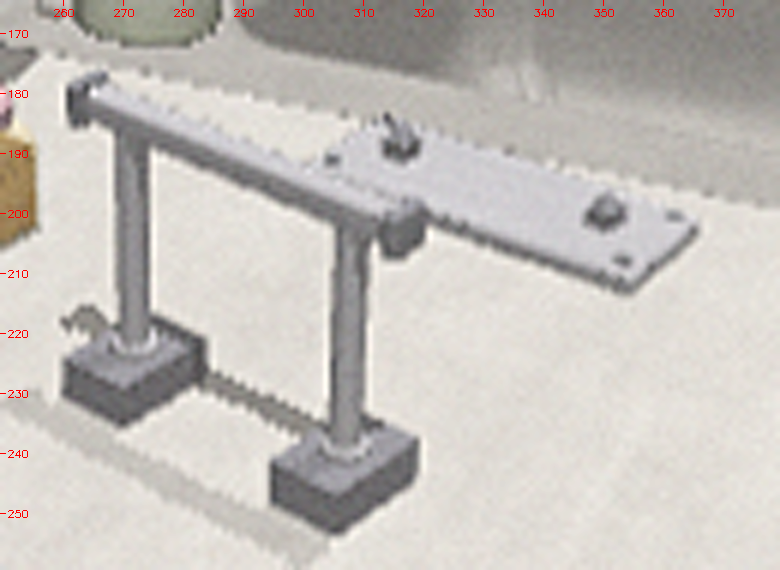

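View pics/s_tongs.png

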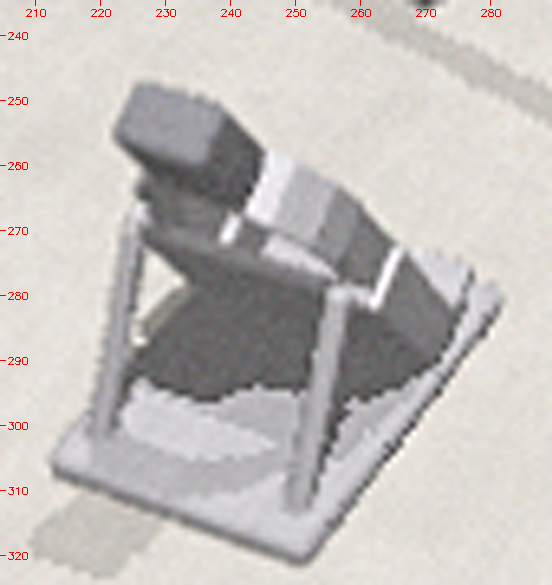

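View pics/t_tongs.png

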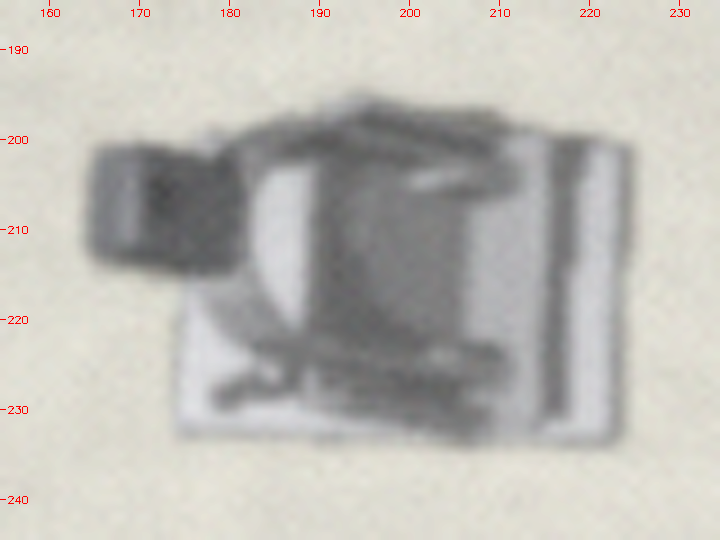

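```bash
cat > fit.py <<'E'
from h import *
from scipy.optimize import least_squares
def Rz(a): c,s=np.cos(a),np.sin(a); return np.array([[c,-s,0],[s,c,0],[0,0,1]])
def fit(C,obs,x0,free_z=True):
    # obs: list (cam, (X,Y,Z) mm, (u,v))
    def res(p):
        out=[]
        for c,P,uv in obs:
            w=Rz(p[3])@(np.array(P)/1000)+p[:3]
            out.append(proj(C[c],w)[0]-uv)
        return np.concatenate(out+[[0 if free_z else p[2]*1e5]])
    s=least_squares(res,x0,loss='soft_l1',f_scale=.5); rr=res(s.x)[:-1].reshape(-1,2)
    return s.x,rr
base=[("top",(55,0,26.5),(371.2,205.3)),("top",(-55,0,26.5),(364.3,245.8)),
("top",(88,35,12),(360,191.6)),("top",(88,-35,12),(385.2,197)),("top",(-88,-35,12),(374.5,261)),
("scene",(-55,0,26.5),(350.5,198)),("scene",(-88,-35,12),(365.5,202.7)),("scene",(-88,35,12),(354.5,211)),("scene",(-88,35,0),(354.5,213.5))]
rail=[("top",(-72,25,0),(264.5,236.7)),("top",(-72,-25,0),(283,242.5)),("top",(38,25,0),(276,197.5)),("top",(38,-25,0),(293.7,202.5)),
("top",(72,25,22),(279.5,184.7)),("top",(72,-25,22),(297.5,190)),("top",(-38,25,22),(268.5,224.5)),
("scene",(72,25,22),(260,226.5)),("scene",(38,25,22),(270,229.5)),("scene",(38,25,0),(270,235.5)),("scene",(38,-25,22),(283.7,221.5)),("scene",(38,-25,0),(283.7,227)),
("scene",(-38,25,22),(294.7,243)),("scene",(-38,25,0),(294.7,248.5)),("scene",(-72,25,22),(305.3,247.7)),("scene",(-72,25,0),(305.3,253.5)),("scene",(-72,-25,22),(318.7,237.5)),("scene",(-72,-25,0),(318.7,242.5))]
if __name__=="__main__":
    C=cams()
    for n,o,x0 in(("base",base,[.5,-.2,0,-.2]),("rail",rail,[.5,0,0,-.2])):
        for fz in(True,False):
            x,rr=fit(C,o,x0,fz); print(n,fz,x.round(4)); 
        print(rr.round(1).tolist())
E
python3 fit.py
```

```text
base True [ 0.5295 -0.2343 -0.0006 -0.2132]
base False [ 0.5294 -0.2341 -0.     -0.2141]
[[0.6, -0.7], [0.1, -0.1], [-0.3, -0.7], [0.0, -0.4], [-0.5, 0.7], [0.3, -0.2], [1.7, -1.6], [0.2, 0.5], [-0.2, 1.9]]
rail True [ 0.562  -0.0097  0.0011 -0.2717]
rail False [ 0.5623 -0.01    0.     -0.271 ]
[[0.0, 0.4], [-0.0, -0.2], [0.0, 0.0], [0.4, 0.1], [0.2, -1.1], [0.5, -1.3], [-0.4, -1.1], [-0.4, -1.8], [-0.1, 0.2], [0.1, 1.8], [-0.1, -0.3], [-0.1, 1.7], [-0.2, -1.4], [-0.3, 0.9], [0.9, -0.4], [0.6, 1.7], [0.8, 0.2], [0.4, 3.0]]
```

```bash
cat > ov.py <<'E'
from fit import *
def box(x0,x1,y0,y1,z0,z1):
    v=[(x,y,z) for x in(x0,x1) for y in(y0,y1) for z in(z0,z1)]
    return [(v[a],v[b]) for a in range(8) for b in range(a+1,8) if bin(a^b).count('1')==1]
RAIL=box(-72,-38,-25,25,0,22)+box(38,72,-25,25,0,22)+box(-82,82,-7,7,121,135)
BASE=box(-88,88,-35,35,0,12)+box(-62,-48,-7,7,12,26.5)+box(48,62,-7,7,12,26.5)
def over(C,src,dst,cam,items,roi,f,al=1.3):
    x0,y0,x1,y1=roi
    a=cv2.imread(src)[y0:y1,x0:x1]
    c=cv2.convertScaleAbs(cv2.resize(a,None,fx=f,fy=f,interpolation=cv2.INTER_CUBIC),alpha=al)
    for model,T,col in items:
        for p,q in model:
            w=[T[:3,:3]@np.array(k)/1000+T[:3,3] for k in(p,q)]
            uv=(proj(C[cam],w)-[x0,y0]+.5)*f
            cv2.line(c,tuple(map(int,uv[0])),tuple(map(int,uv[1])),col,1,cv2.LINE_AA)
    cv2.imwrite(dst,c)
def T4(p):
    T=np.eye(4);T[:3,:3]=Rz(p[3]);T[:3,3]=p[:3];return T
E
python3 - <<'E'
from ov import *
C=cams()
it=[(RAIL,T4([.5623,-.01,0,-.271]),(0,0,255)),(BASE,T4([.5294,-.2341,0,-.2141]),(0,160,0))]
over(C,"pics/scene0.png","pics/o_s.png","scene",it,(250,165,380,260),6)
over(C,"pics/top0.png","pics/o_t.png","top",it,(255,160,395,265),5.7)
E
```

```text
(no output)
```

View pics/o_s.png

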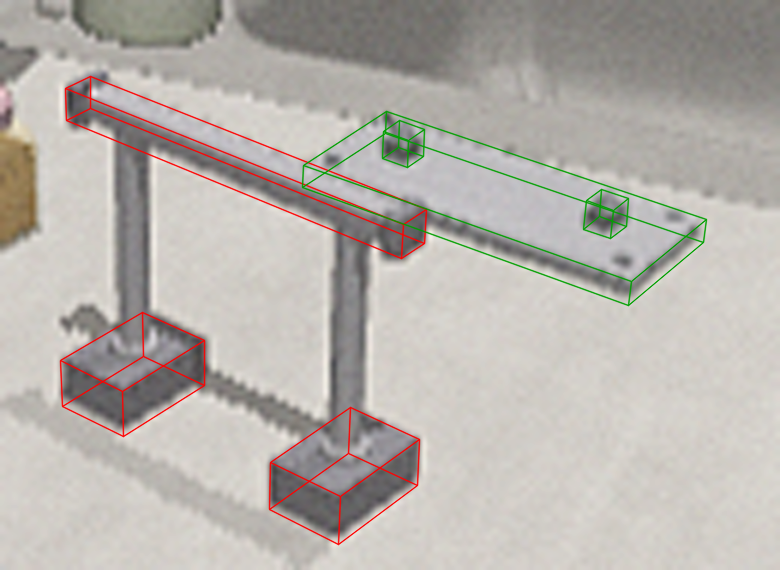

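View pics/o_t.png

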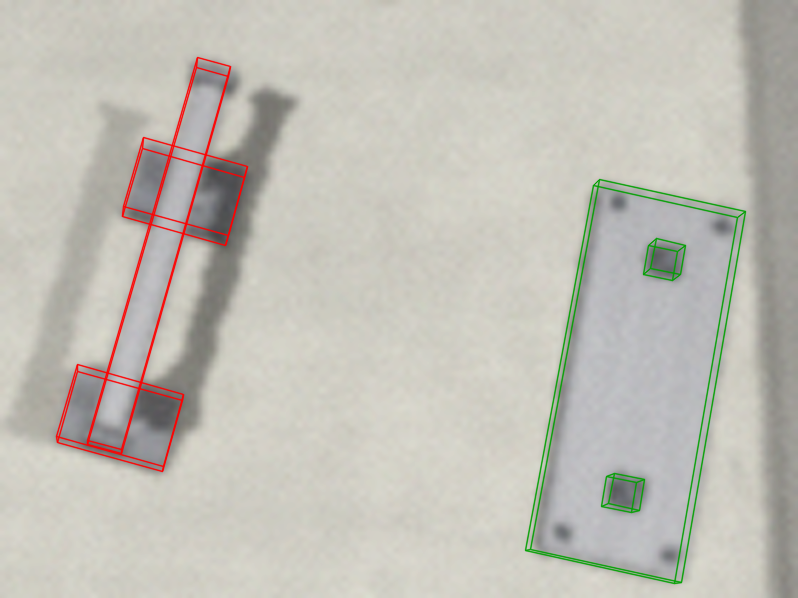

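```bash
cat > go.py <<'E'
import sys,numpy as np
from cell import r
from scipy.spatial.transform import Rotation as R
def info(t=None,yaw=None):
    s=r.state(); q=s["orientation"]; M=R.from_quat([q[1],q[2],q[3],q[0]]).as_matrix()
    y=np.arctan2(M[1,0],M[0,0]); print("t",round(s["t"],2),"pos",s["position"].round(4),"xyaw",round(y,4),"tz",M[:,2].round(3),"F",s["force"].round(1),"M",s["moment"].round(2),"w",round(s["grip_width"],4))
    if t is not None:
        d=M.T@(np.array(t)-s["position"])*1000; print("shift mm",d.round(1),"turn",None if yaw is None else round(-((yaw-y+np.pi)%(2*np.pi)-np.pi),4))
if __name__=="__main__":
    a=list(map(float,sys.argv[1:])); info(a[:3] if a else None,a[3] if len(a)>3 else None)
E
python3 go.py .5623 -.010 .232 -.271
python3 - <<'E'
from h import *
C=cams()
print(atz(C["top"],(450,107),.2),atz(C["scene"],(279,98),.22), atz(C["scene"],(275,165),0),atz(C["scene"],(335,38),.3))
E
```

```text
t 0.1 pos [ 0.1986 -0.6184  0.2326] xyaw 0.3109 tz [-0.001  0.002 -1.   ] F [0.7 0.2 0.5] M [ 0.01 -0.04 -0.03] w 0.087
shift mm [ 532.4 -468.     1.3] turn 0.5819
[ 0.77941588 -0.39452257  0.2       ] [ 0.7706021  -0.38970191  0.22      ] [ 0.77945845 -0.37589039  0.        ] [ 0.85095265 -1.13216398  0.3       ]
```

```bash
python3 -m jog '[[1,37,-33,0,0.04],[1,72,-63,0,0.08],[1,107,-94,0,0.12],[1,142,-125,0,0.16],[1,177,-156,0,0.2],[1,213,-187,0,0.24],[1,248,-218,0,0.28],[1,284,-250,0,0.31]]'; python3 go.py .5623 -.010 .232 -.271
```

```text
t: 0.9
position: [0.3931, -0.2923, 0.2333]
orientation: [0.0, 1.0, -0.001, -0.0]
force: [1.8, -0.2, 0.5]
grip_width: 0.0869
t 0.9 pos [ 0.3931 -0.2923  0.2333] xyaw -0.0011 tz [-0. -0. -1.] F [ 1.8 -0.2  0.5] M [-0.04 -0.01 -0.03] w 0.0869
shift mm [ 168.9 -282.4    1.2] turn 0.2699
```

```bash
python3 -m jog '[[1,22,-38,0,0.04],[1,45,-75,0,0.08],[1,68,-113,0,0.12],[1,90,-150,0,0.16],[1,113,-188,0,0.2],[1,135,-226,0,0.24],[1,158,-264,0,0.27],[1,169,-282,0,0.27]]'; python3 -m jog '[[1,0,0,0,0]]';python3 go.py .5623 -.010 .120 -.271
python3 - <<'E'
from cell import r
import cv2
from h import crop
for n in("scene","top"): cv2.imwrite(f"pics/{n}1.png",r.capture(n)[:,:,::-1])
crop("pics/scene1.png","pics/a1.png",220,80,380,260,3.3)
E
```

```text
t: 1.7
position: [0.5624, -0.0069, 0.2334]
orientation: [-0.001, 0.991, -0.132, 0.0]
force: [0.3, -0.2, -1.0]
grip_width: 0.0866
t: 1.8
position: [0.5621, -0.0072, 0.2331]
orientation: [-0.001, 0.991, -0.131, -0.0]
force: [-1.4, -0.1, -0.7]
grip_width: 0.0872
t 1.8 pos [ 0.5621 -0.0072  0.2331] xyaw -0.2624 tz [-0.     0.003 -1.   ] F [-1.4 -0.1 -0.7] M [0.07 0.03 0.04] w 0.0872
shift mm [  1.    2.9 113.1] turn 0.0086
```

View pics/a1.png

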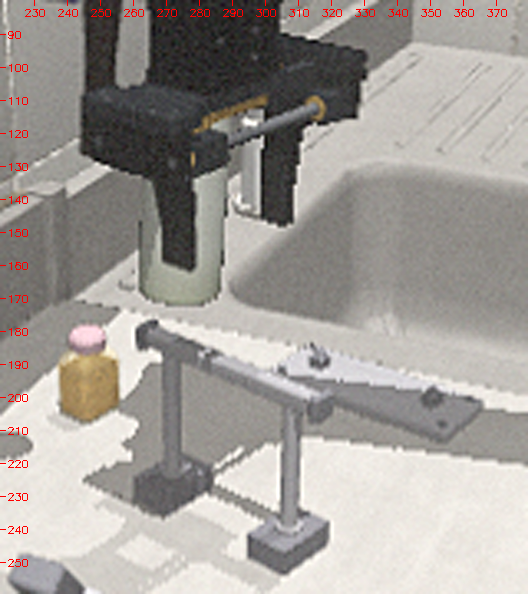

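```bash
python3 -m jog '[[1,1,3,40,0.009],[0.5,1,3,80,0.009],[0,1,3,105,0.009],[-0.3,1,3,113,0.009],[-0.3,1,3,113,0.009],[-0.3,1,3,113,0.009]]' 30; python3 go.py .5623 -.010 .120 -.271
python3 - <<'E'
from cell import r
import cv2
from h import crop
for n in("scene","top"): cv2.imwrite(f"pics/{n}2.png",r.capture(n)[:,:,::-1])
crop("pics/scene2.png","pics/a2.png",220,100,380,260,3.5)
E
```

```text
t: 2.5
position: [0.5625, -0.0158, 0.122]
orientation: [0.0, 0.99, -0.139, 0.001]
force: [-0.4, -0.1, 0.7]
grip_width: 0.0546
t 2.5 pos [ 0.5625 -0.0158  0.122 ] xyaw -0.2794 tz [ 0.002 -0.001 -1.   ] F [-0.4 -0.1  0.7] M [ 0.05  0.   -0.01] w 0.0546
shift mm [-1.8 -5.5  2. ] turn -0.0084
```

View pics/a2.png

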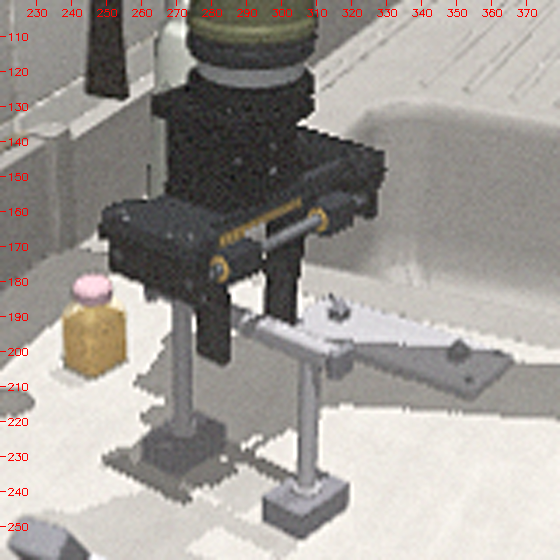

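```bash
python3 -m jog '[[-0.3,0,0,0,0],[-0.3,0,0,0,0]]'; python3 go.py .5623 -.010 .120 -.271;  python3 -m jog '[[-0.3,0,0,0,0]]'; python3 go.py .5623 -.010 .120 -.271
```

```text
t: 2.8
position: [0.5622, -0.0151, 0.1215]
orientation: [0.0, 0.99, -0.139, 0.001]
force: [-0.2, -0.1, -0.1]
grip_width: 0.0335
t 2.8 pos [ 0.5622 -0.0151  0.1215] xyaw -0.2782 tz [ 0.002 -0.    -1.   ] F [-0.2 -0.1 -0.1] M [ 0.1 -0.   0. ] w 0.0335
shift mm [-1.3 -4.9  1.5] turn -0.0072
t: 2.9
position: [0.5619, -0.015, 0.121]
orientation: [0.0, 0.99, -0.139, 0.0]
force: [0.6, 0.3, 1.8]
grip_width: 0.0317
t 2.9 pos [ 0.5619 -0.015   0.121 ] xyaw -0.2781 tz [ 0.001 -0.    -1.   ] F [0.6 0.3 1.8] M [ 0.02  0.02 -0.03] w 0.0317
shift mm [-1.  -4.9  1. ] turn -0.0071
```

```bash
python3 -m jog '[[-0.3,-1,-5,1,-0.007],[-0.3,-1,-5,1,-0.007],[-0.3,-1,-5,1,-0.007]]'; python3 go.py .5623 -.010 .120 -.271;  python3 -m jog '[[-1,0,0,0,0],[-1,0,0,0,0],[-1,0,0,0,0],[-1,0,0,0,0],[-1,0,0,0,0]]' 30; python3 go.py .5623 -.010 .120 -.271
```

```text
t: 3.2
position: [0.562, -0.0095, 0.1194]
orientation: [-0.0, 0.991, -0.135, -0.0]
force: [0.7, 1.4, -0.2]
grip_width: 0.0304
t 3.2 pos [ 0.562  -0.0095  0.1194] xyaw -0.2704 tz [-0.  0. -1.] F [ 0.7  1.4 -0.2] M [ 0.05  0.04 -0.  ] w 0.0304
shift mm [ 0.4  0.4 -0.6] turn 0.0006
t: 3.7
position: [0.562, -0.0101, 0.1195]
orientation: [0.0, 0.991, -0.135, -0.0]
force: [-0.1, -0.7, -1.0]
grip_width: 0.0136
t 3.7 pos [ 0.562  -0.0101  0.1195] xyaw -0.2713 tz [-0. -0. -1.] F [-0.1 -0.7 -1. ] M [0.01 0.07 0.01] w 0.0136
shift mm [ 0.2 -0.2 -0.5] turn -0.0003
```

```bash
python3 -m jog '[[-1,0,0,-10,0],[-1,0,0,-30,0],[-1,0,0,-55,0],[-1,0,0,-60,0],[-1,0,0,-60,0]]' 50; python3 go.py .5294 -.2341 .180 -.2141
```

```text
t: 4.2
position: [0.5624, -0.0099, 0.1802]
orientation: [0.0, 0.991, -0.135, 0.001]
force: [1.2, -0.4, -4.4]
grip_width: 0.0137
t 4.2 pos [ 0.5624 -0.0099  0.1802] xyaw -0.2713 tz [ 0.002 -0.    -1.   ] F [ 1.2 -0.4 -4.4] M [ 0.08 -0.06  0.04] w 0.0137
shift mm [2.820e+01 2.248e+02 2.000e-01] turn -0.0572
```

```bash
python3 -m jog '[[-1,3,20,0,-0.005],[-1,8,60,0,-0.015],[-1,13,100,0,-0.025],[-1,18,140,0,-0.035],[-1,23,180,0,-0.045],[-1,27,212,0,-0.053],[-1,28,224,0,-0.057],[-1,28,225,0,-0.057]]'; python3 -m jog '[[-1,0,0,0,0],[-1,0,0,0,0],[-1,0,0,0,0]]'; python3 go.py .5294 -.2341 .165 -.2141
python3 - <<'E'
from cell import r
import cv2
from h import crop
for n in("scene","top"): cv2.imwrite(f"pics/{n}3.png",r.capture(n)[:,:,::-1])
crop("pics/scene3.png","pics/a3.png",270,120,400,240,5)
crop("pics/top3.png","pics/b3.png",330,150,430,270,5)
E
```

```text
t: 5.0
position: [0.5271, -0.2363, 0.1778]
orientation: [-0.0, 0.994, -0.109, -0.001]
force: [0.5, 0.1, -3.7]
grip_width: 0.0134
t: 5.3
position: [0.5293, -0.2321, 0.1795]
orientation: [-0.0, 0.994, -0.105, 0.0]
force: [1.5, -0.5, -4.2]
grip_width: 0.0135
t 5.3 pos [ 0.5293 -0.2321  0.1795] xyaw -0.2111 tz [ 0.  0. -1.] F [ 1.5 -0.5 -4.2] M [ 0.06  0.04 -0.03] w 0.0135
shift mm [ 0.5  1.9 14.5] turn 0.003
```

View pics/a3.png

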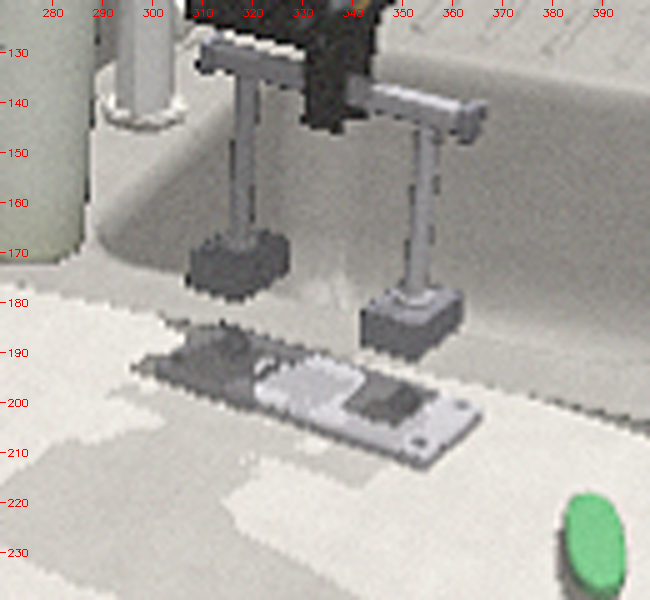

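View pics/b3.png

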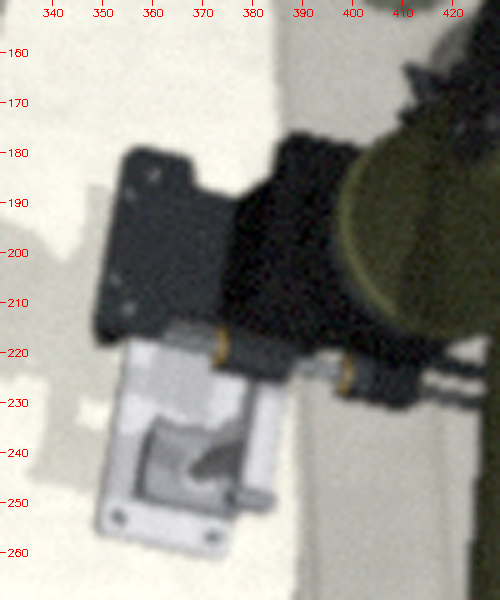

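```bash
python3 -m jog '[[-1,0.5,2,10,0.003],[-1,0.5,2,24,0.003],[-1,0.5,2,29,0.003],[-1,0.5,2,29,0.003],[-1,0.5,2,29,0.003]]'; python3 go.py .5294 -.2341 .1315 -.2141
```

```text
t: 5.9
position: [0.5288, -0.2362, 0.1502]
orientation: [-0.0, 0.994, -0.108, -0.0]
force: [-1.2, -0.8, -2.5]
grip_width: 0.0132
t 5.9 pos [ 0.5288 -0.2362  0.1502] xyaw -0.2172 tz [-0.  0. -1.] F [-1.2 -0.8 -2.5] M [ 0.06 -0.04  0.02] w 0.0132
shift mm [ 0.2 -2.2 18.7] turn -0.0031
```

```bash
python3 - <<'E'
from ov import *
C=cams()
from cell import r
for n in("scene","top"): cv2.imwrite(f"pics/{n}4.png",r.capture(n)[:,:,::-1])
s=r.state(); p=s["position"]; print(p)
it=[(RAIL,T4([p[0],p[1],p[2]-.1195,-.2141]),(0,0,255)),(BASE,T4([.5294,-.2341,0,-.2141]),(0,160,0))]
over(C,"pics/scene4.png","pics/o_s4.png","scene",it,(280,120,380,220),6)
over(C,"pics/top4.png","pics/o_t4.png","top",it,(330,170,430,270),6)
E
```

```text
[ 0.52919201 -0.23637868  0.15095722]
```

View pics/o_s4.png

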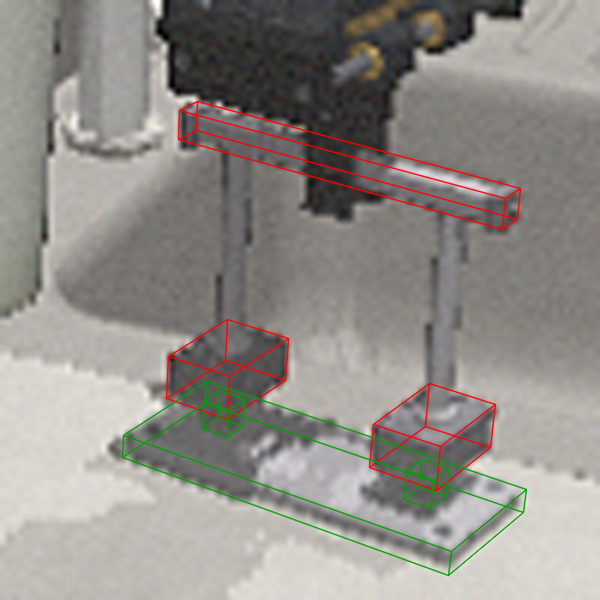

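View pics/o_t4.png

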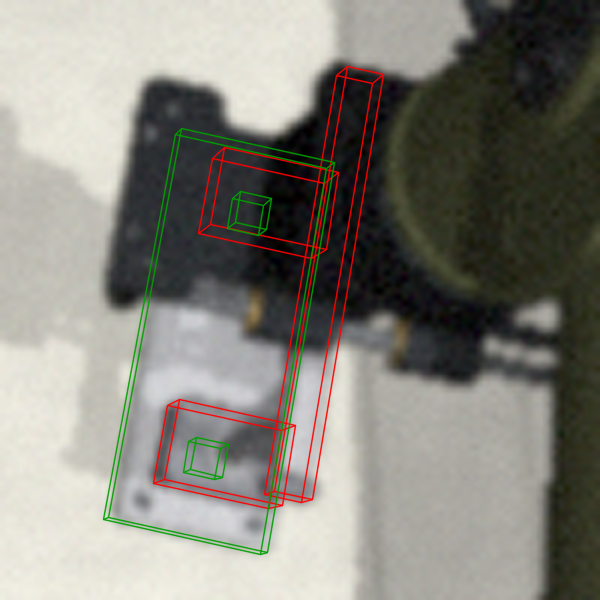

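```bash
python3 - <<'E'
from h import *
crop("pics/scene4.png","pics/c1.png",295,170,370,220,10,grid=5,al=1.5)
crop("pics/top4.png","pics/c2.png",342,225,392,270,12,grid=5,al=1.5)
C=cams()
from fit import Rz
def P(p,pts): return proj(C_,[Rz(p[3])@np.array(k)/1000+p[:3] for k in pts]).round(1).tolist()
p=np.array([.5294,-.2362,.031,-.2172]);b=np.array([.5294,-.2341,0,-.2141])
for n in C:
    C_=C[n]; print(n,"feet",P(p,[(-72,25,22),(-72,25,0),(-72,-25,22),(-72,-25,0),(-38,25,22),(-38,25,0)]),P(p,[(72,25,22),(38,25,22),(38,25,0),(38,-25,22),(38,-25,0)]),"bar",P(p,[(-82,-7,135),(-82,7,135)])); print(" base",P(b,[(-88,-35,12),(-88,35,12),(-88,35,0),(88,35,12),(88,35,0)]),P(b,[(-80,-26,12),(-80,26,12)]))
E
```

```text
scene feet [[352.7, 194.2], [352.0, 201.5], [361.9, 187.2], [361.1, 194.4], [341.5, 190.4], [341.0, 197.7]] [[307.5, 179.0], [317.6, 182.4], [317.3, 189.5], [327.5, 176.1], [327.0, 183.0]] bar [[366.1, 151.2], [363.5, 152.8]]
 base [[367.2, 201.1], [354.7, 211.5], [354.3, 215.4], [300.1, 192.0], [300.0, 195.7]] [[363.0, 201.5], [353.7, 209.2]]
top feet [[356.7, 249.2], [354.8, 250.0], [376.3, 253.6], [374.0, 254.2], [359.2, 235.9], [357.3, 236.9]] [[366.9, 194.0], [364.6, 206.8], [362.6, 208.4], [383.8, 211.1], [381.3, 212.6]] bar [[381.3, 252.7], [375.1, 251.3]]
 base [[374.0, 261.7], [347.6, 255.8], [346.7, 256.1], [359.7, 190.9], [358.7, 192.0]] [[371.2, 257.9], [351.6, 253.5]]
```

View pics/c1.png

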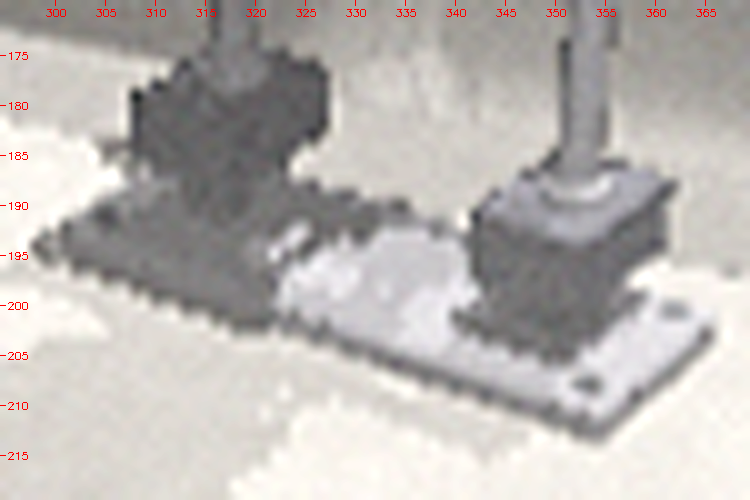

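View pics/c2.png

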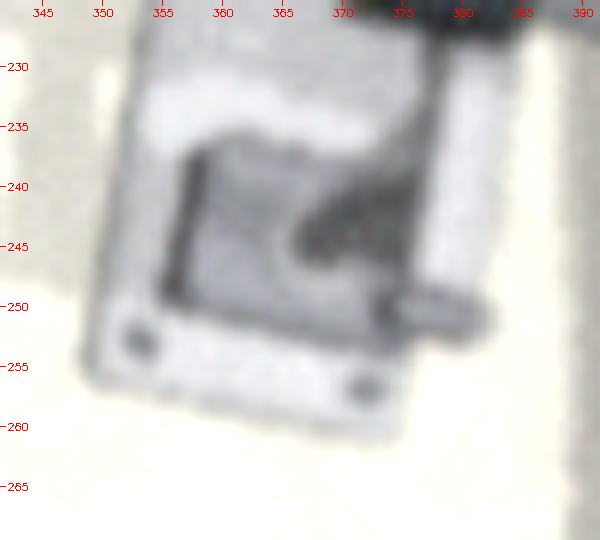

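```bash
python3 -m jog '[[-1,1,-0.5,2,-0.003],[-1,1,-0.5,4,-0.003],[-1,1,-0.5,6,-0.003],[-1,1,-0.5,6,-0.003]]'; python3 go.py .5294 -.2341 .1315 -.2141
```

```text
t: 6.4
position: [0.5296, -0.2359, 0.1441]
orientation: [-0.0, 0.994, -0.107, -0.0]
force: [-0.6, 0.2, -2.4]
grip_width: 0.0135
t 6.4 pos [ 0.5296 -0.2359  0.1441] xyaw -0.2141 tz [-0.001  0.    -1.   ] F [-0.6  0.2 -2.4] M [0.01 0.06 0.05] w 0.0135
shift mm [-0.6 -1.7 12.6] turn -0.0
```

```bash
python3 -m jog '[[-1,0,0,1,0],[-1,0,0,2,0],[-1,0,0,3,0],[-1,0,0,3,0]]'; python3 go.py
```

```text
t: 6.8
position: [0.5298, -0.236, 0.1414]
orientation: [-0.0, 0.994, -0.107, -0.0]
force: [-1.2, 0.4, -4.2]
grip_width: 0.0136
t 6.8 pos [ 0.5298 -0.236   0.1414] xyaw -0.2142 tz [-0.  0. -1.] F [-1.2  0.4 -4.2] M [ 0.07  0.08 -0.02] w 0.0136
```

Rail bottom is at about 22 mm, below the stud tops (26.5), with no contact force: it's entering the sockets.

```bash
python3 -m jog '[[-1,0,0,1,0],[-1,0,0,2,0],[-1,0,0,3,0],[-1,0,0,4,0],[-1,0,0,4,0]]'; python3 go.py; python3 -m jog '[[-1,0,0,1,0],[-1,0,0,2,0],[-1,0,0,3,0],[-1,0,0,3,0]]'; python3 go.py
```

```text
t: 7.3
position: [0.5298, -0.236, 0.1373]
orientation: [-0.0, 0.994, -0.107, -0.0]
force: [0.7, 0.0, -3.9]
grip_width: 0.0132
t 7.3 pos [ 0.5298 -0.236   0.1373] xyaw -0.2142 tz [-0.  0. -1.] F [ 0.7  0.  -3.9] M [ 0.02 -0.01 -0.01] w 0.0132
t: 7.7
position: [0.5297, -0.236, 0.1343]
orientation: [-0.0, 0.994, -0.107, -0.0]
force: [0.0, -0.8, -3.7]
grip_width: 0.0137
t 7.7 pos [ 0.5297 -0.236   0.1343] xyaw -0.2142 tz [-0.  0. -1.] F [ 0.  -0.8 -3.7] M [ 0.03  0.05 -0.05] w 0.0137
```

```bash
python3 -m jog '[[-1,0,0,1,0],[-1,0,0,2,0],[-1,0,0,3,0],[-1,0,0,4,0],[-1,0,0,4.5,0],[-1,0,0,4.5,0]]'; python3 go.py
python3 - <<'E'
from h import *
from cell import r
for n in("scene","top"): cv2.imwrite(f"pics/{n}5.png",r.capture(n)[:,:,::-1])
crop("pics/scene5.png","pics/c5.png",290,130,375,225,7,al=1.5)
E
```

```text
t: 8.3
position: [0.5299, -0.236, 0.1314]
orientation: [0.0, 0.994, -0.107, -0.0]
force: [-4.3, 1.3, 5.0]
grip_width: 0.0137
t 8.3 pos [ 0.5299 -0.236   0.1314] xyaw -0.2142 tz [-0.    -0.001 -1.   ] F [-4.3  1.3  5. ] M [0.38 0.8  0.07] w 0.0137
```

View pics/c5.png

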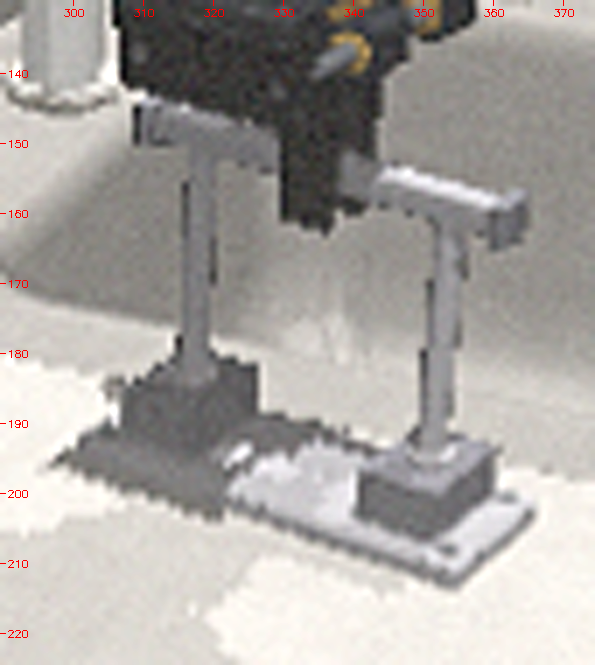

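```bash
python3 -m jog '[[-1,0,0,1,0],[-1,0,0,1.5,0],[-1,0,0,1.5,0]]'; python3 go.py;python3 -m jog '[[-1,0,0,-1,0],[-1,0,0,-1,0],[0,0,0,-1,0],[0,0,0,-1,0],[0,0,0,-1,0],[0,0,0,-1,0],[0,0,0,-1,0]]'; python3 go.py
```

```text
t: 8.7
position: [0.5299, -0.2361, 0.1314]
orientation: [0.001, 0.994, -0.107, 0.0]
force: [-5.5, 2.9, 13.0]
grip_width: 0.0132
t 8.7 pos [ 0.5299 -0.2361  0.1314] xyaw -0.2143 tz [-0.    -0.001 -1.   ] F [-5.5  2.9 13. ] M [ 0.57  1.52 -0.03] w 0.0132
t: 9.4
position: [0.5299, -0.236, 0.1294]
orientation: [-0.0, 0.994, -0.107, -0.0]
force: [0.2, 0.1, -0.2]
grip_width: 0.041
t 9.4 pos [ 0.5299 -0.236   0.1294] xyaw -0.2142 tz [-0.  0. -1.] F [ 0.2  0.1 -0.2] M [0.04 0.04 0.  ] w 0.041
```

```bash
python3 -m jog '[[0.4,0,0,0,0],[0.4,0,0,0,0],[0.4,0,0,-20,0],[0.4,0,0,-50,0],[0.4,0,0,-90,0],[0.4,0,0,-120,0],[0.4,0,0,-120,0]]'; python3 - <<'E'
from h import *
from cell import r
for n in("scene","top"): cv2.imwrite(f"pics/{n}6.png",r.capture(n)[:,:,::-1])
crop("pics/scene6.png","pics/c6.png",205,240,290,325,7,al=1.5,grid=5)
crop("pics/scene6.png","pics/r6.png",290,130,375,225,6,al=1.5)
crop("pics/top6.png","pics/d6.png",155,190,235,240,9.5,al=1.6,grid=5)
E
python3 go.py
```

```text
t: 10.1
position: [0.5325, -0.2367, 0.2549]
orientation: [0.002, 0.994, -0.107, 0.004]
force: [1.0, -0.5, -0.3]
grip_width: 0.0609
t 10.2 pos [ 0.5302 -0.2361  0.2501] xyaw -0.2142 tz [ 0.001 -0.001 -1.   ] F [-0.6  0.3 -0.6] M [-0.03  0.04  0.02] w 0.0607
```

View pics/c6.png

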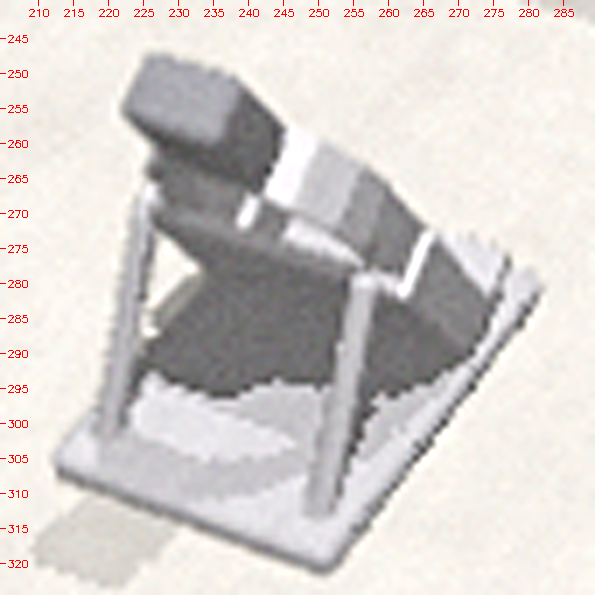

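View pics/d6.png

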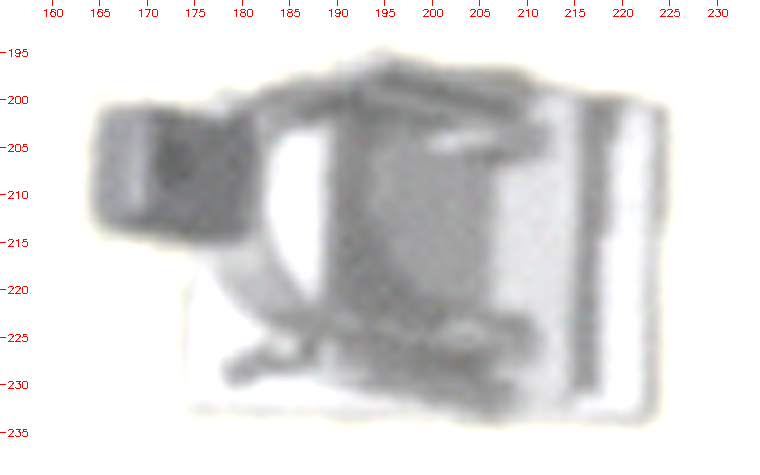

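View pics/r6.png

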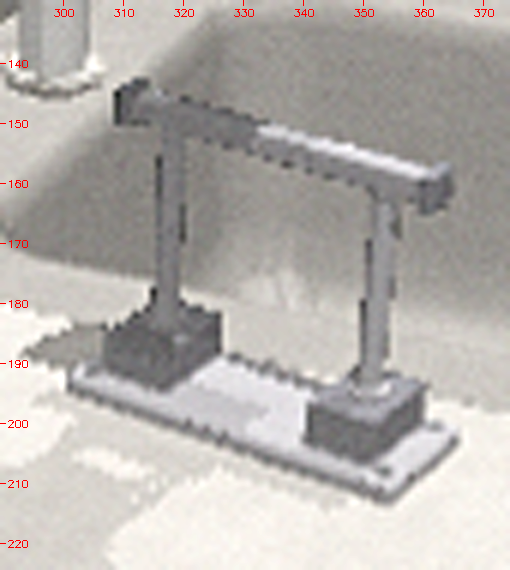

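```bash
cat > tfit.py <<'E'
from ov import *
def Tt(p,tilt=None):
    tl=np.radians(35) if len(p)<5 else p[4]
    Rr=Rz(p[3]); rx,ry,Z=Rr[:,0],Rr[:,1],np.array([0,0,1.])
    z=-np.sin(tl)*rx+np.cos(tl)*Z; x=np.cos(tl)*rx+np.sin(tl)*Z
    T=np.eye(4);T[:3,:3]=np.c_[x,ry,z];T[:3,3]=p[:3];return T
TONGS=box(-10,10,-15,15,3,40)+box(-10,10,-30,-28,-100,-28)+box(-10,10,28,30,-100,-28)
obs=[("scene",(10,15,40),(226,248)),("scene",(-10,15,40),(222.5,255.5)),("scene",(10,-15,40),(239,250.5)),("scene",(-10,-15,40),(234.5,259.5)),("scene",(10,-15,3),(245.5,260)),("scene",(-10,-15,3),(242,267.5)),
("top",(10,15,40),(170,201.3)),("top",(10,-15,40),(169.5,213.7)),("top",(-10,15,40),(165.3,201)),("top",(-10,-15,40),(164.3,213)),("top",(10,15,3),(181.5,203)),("top",(10,-15,3),(180.7,215))]
rest=[("top",(65,45,10),(224.5,200.5)),("top",(65,-45,10),(223.5,233)),("top",(-65,-45,10),(175,233)),
("scene",(-65,45,10),(212.5,305.5)),("scene",(-65,-45,10),(251,321)),("scene",(65,-45,10),(282,280.5))]
if __name__=="__main__":
    C=cams()
    def f(p): 
        T=Tt(p); return np.concatenate([proj(C[c],T[:3,:3]@np.array(P)/1000+T[:3,3])[0]-uv for c,P,uv in obs])
    for x0 in([.53,.2,.13,-1.57],[.53,.2,.13,-1.57,.61]):
        s=least_squares(f,x0,loss='soft_l1',f_scale=.7); print(s.x.round(4)); 
        if len(x0)==4: p=s.x; print(f(s.x).reshape(-1,2).round(1).tolist())
    x,rr=fit(C,rest,[.53,.17,0,-1.57]); print("rest",x.round(4),rr.round(1).tolist())
    x,rr=fit(C,rest,[.53,.17,0,-1.57],False); print("rest",x.round(4))
    print("block centre",(Tt(p)@[0,0,.0215,1])[:3].round(4),(Tt(p)@[0,0,.04,1])[:3].round(4))
    it=[(TONGS,Tt(p),(0,0,255)),(box(-65,65,-45,45,0,10),T4(x),(0,160,0))]
    over(C,"pics/scene6.png","pics/o_s6.png","scene",it,(205,235,290,325),6.5)
    over(C,"pics/top6.png","pics/o_t6.png","top",it,(155,185,235,245),9.5)
E
python3 tfit.py
```

```text
[ 0.5518  0.2332  0.105  -1.6163]
[[-0.3, -2.1], [-1.7, 0.6], [1.1, 0.2], [0.7, 1.6], [1.9, -1.9], [0.8, 0.6], [0.2, -1.7], [-0.7, -1.2], [-0.8, -0.7], [-1.2, -0.0], [0.9, -0.3], [0.5, 0.2]]
[ 0.5522  0.2361  0.1032 -1.5856  0.5052]
rest [ 0.5536  0.2044 -0.0047 -1.584 ] [[0.6, -0.9], [0.1, 0.4], [-1.0, -0.7], [-1.5, 0.5], [0.7, 0.2], [0.6, -0.4]]
rest [ 0.5519  0.206  -0.     -1.5754]
block centre [0.5524 0.2455 0.1227] [0.5528 0.2561 0.1378]
```

View pics/o_s6.png

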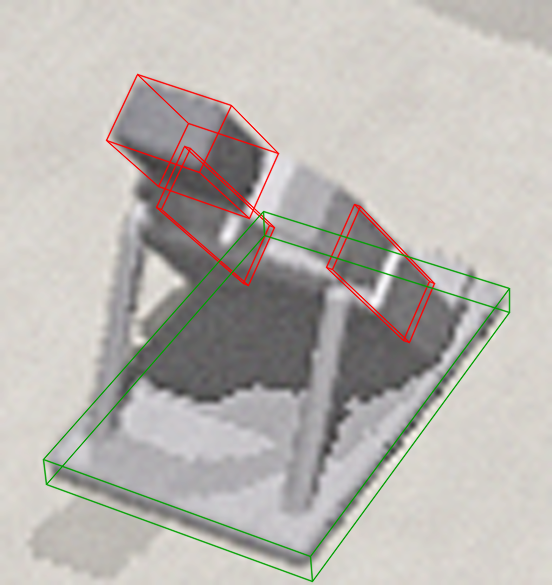

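View pics/o_t6.png

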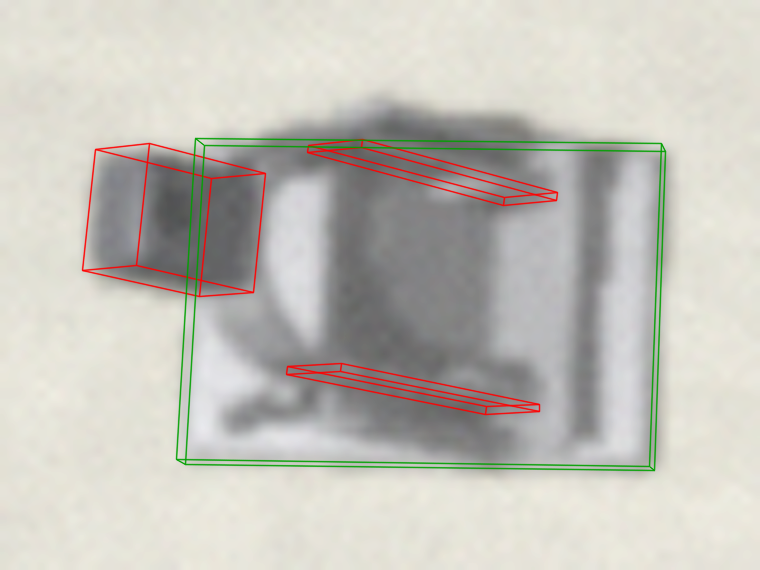

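```bash
python3 -m jog '[[0.2,0,0,0,0]]'; python3 go.py .552 .247 .240 -1.585;  python3 -c "
from cell import r;print(r.state()['joint_pos'].round(3))"
```

```text
t: 10.3
position: [0.5292, -0.2358, 0.2482]
orientation: [-0.0, 0.994, -0.107, -0.001]
force: [0.1, 0.2, -0.4]
grip_width: 0.0575
t 10.3 pos [ 0.5292 -0.2358  0.2482] xyaw -0.2142 tz [-0.002  0.001 -1.   ] F [ 0.1  0.2 -0.4] M [ 0.06  0.05 -0.01] w 0.0575
shift mm [ -80.3 -476.6    8.6] turn 1.3708
[ 0.805  0.199 -0.495  1.595  0.096  1.374 -1.485]
```

```bash
python3 -m jog '[[0.2,-4,-24,0,-0.1],[0.2,-9,-54,0,-0.22],[0.2,-14,-84,0,-0.34],[0.2,-19,-114,0,-0.46],[0.2,-24,-144,0,-0.58],[0.2,-29,-174,0,-0.7],[0.2,-34,-204,0,-0.82],[0.2,-40,-238,0,-0.9]]';  python3 go.py .552 .247 .240 1.556;  python3 -c "
from cell import r;print(r.state()['joint_pos'].round(3))"
```

```text
t: 11.1
position: [0.5405, 0.0055, 0.2479]
orientation: [-0.0, 0.941, 0.338, -0.001]
force: [-0.2, 0.3, -0.2]
grip_width: 0.0521
t 11.1 pos [0.5405 0.0055 0.2479] xyaw 0.6888 tz [-0.003 -0.    -1.   ] F [-0.2  0.3 -0.2] M [-0.04 -0.05 -0.01] w 0.0521
shift mm [ 162.4 -179.2    7.8] turn -0.8672
[ 0.621  0.136 -0.738  1.679  0.093  1.365 -1.014]
```

```bash
python3 -m jog '[[0.1,20,-22,0,-0.12],[0.1,41,-45,0,-0.24],[0.1,64,-70,2,-0.36],[0.1,88,-97,4,-0.48],[0.1,112,-124,6,-0.6],[0.1,135,-149,8,-0.72],[0.1,152,-168,8,-0.83],[0.1,162,-179,8,-0.867]]'; python3 -m jog '[[0.1,0,0,0,0],[0.1,0,0,0,0],[0.1,0,0,0,0]]';  python3 go.py .552 .247 .1167 1.556;  python3 -c "
from cell import r;print(r.state()['joint_pos'].round(3))"
```

```text
t: 11.9
position: [0.552, 0.2486, 0.2399]
orientation: [-0.001, 0.712, 0.703, -0.001]
force: [0.6, 0.7, -0.4]
grip_width: 0.0479
t: 12.2
position: [0.554, 0.244, 0.2412]
orientation: [0.001, 0.715, 0.699, -0.001]
force: [0.0, -0.2, 0.5]
grip_width: 0.048
t 12.2 pos [0.554  0.244  0.2412] xyaw 1.549 tz [-0.    -0.002 -1.   ] F [ 0.  -0.2  0.5] M [-0.08 -0.16  0.02] w 0.048
shift mm [  3.2  -2.  124.5] turn -0.007
[ 0.292  0.357 -0.945  1.531  0.293  1.404 -0.695]
```

```bash
python3 -m jog '[[0.1,3,-2,30,-0.007],[0.1,3,-2,60,-0.007],[0.1,3,-2,70,-0.007],[0.1,3,-2,70,-0.007],[0.1,3,-2,70,-0.007]]';  python3 go.py .552 .247 .1167 1.556; python3 - <<'E'
from h import *
from cell import r
for n in("scene","top"): cv2.imwrite(f"pics/{n}7.png",r.capture(n)[:,:,::-1])
crop("pics/scene7.png","pics/c7.png",180,190,290,310,5,al=1.4)
E
```

```text
t: 12.7
position: [0.5523, 0.2489, 0.1727]
orientation: [0.0, 0.711, 0.703, 0.001]
force: [0.0, -0.1, 0.7]
grip_width: 0.048
t 12.7 pos [0.5523 0.2489 0.1727] xyaw 1.5584 tz [ 0.001  0.    -1.   ] F [ 0.  -0.1  0.7] M [ 0.04 -0.09 -0.03] w 0.048
shift mm [-1.9 -0.3 56. ] turn 0.0024
```

View pics/c7.png

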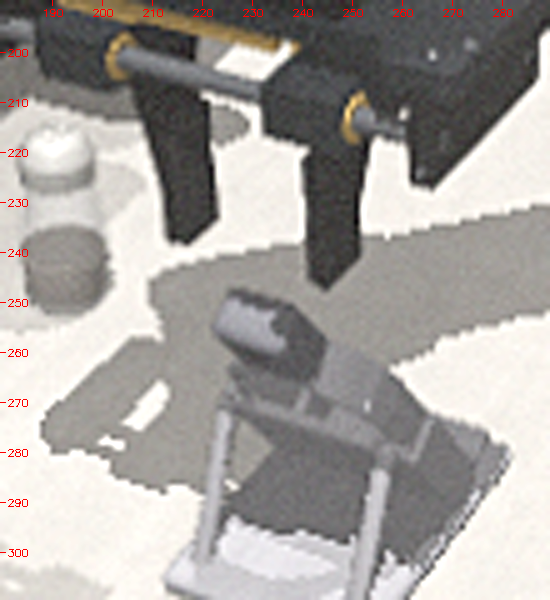

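```bash
python3 -m jog '[[0.1,-2,0,20,0.002],[0.1,-2,0,40,0.002],[0.1,-2,0,52,0.002],[0.1,-2,0,56,0.002],[0.1,-2,0,56,0.002],[0.1,-2,0,56,0.002]]';  python3 go.py .552 .247 .1167 1.556; python3 - <<'E'
from h import *
from cell import r
for n in("scene","top"): cv2.imwrite(f"pics/{n}8.png",r.capture(n)[:,:,::-1])
crop("pics/scene8.png","pics/c8.png",190,210,280,310,6,al=1.6)
E
```

```text
t: 13.4
position: [0.552, 0.2477, 0.1165]
orientation: [0.0, 0.712, 0.703, 0.001]
force: [0.6, -0.5, 0.2]
grip_width: 0.0477
t 13.4 pos [0.552  0.2477 0.1165] xyaw 1.5579 tz [ 0.001  0.001 -1.   ] F [ 0.6 -0.5  0.2] M [-0.   -0.1  -0.01] w 0.0477
shift mm [-0.7  0.  -0.2] turn 0.0019
```

View pics/c8.png

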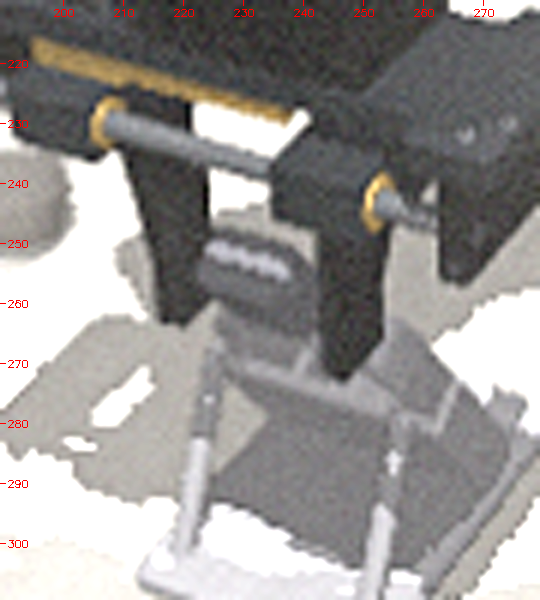

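```bash
python3 -m jog '[[-0.4,0,0,0,0],[-0.4,0,0,0,0],[-0.4,0,0,0,0],[-0.4,0,0,0,0],[-1,0,0,0,0],[-1,0,0,0,0]]' 25;  python3 go.py; python3 -m jog '[[-1,0,0,0,0],[-1,0,0,0,0]]';python3 go.py
```

```text
t: 14.1
position: [0.5517, 0.2472, 0.1157]
orientation: [0.0, 0.712, 0.702, 0.0]
force: [0.1, 0.5, 1.1]
grip_width: 0.0296
t 14.1 pos [0.5517 0.2472 0.1157] xyaw 1.5577 tz [ 0.  0. -1.] F [0.1 0.5 1.1] M [ 0.   -0.25  0.05] w 0.0296
t: 14.3
position: [0.5516, 0.2472, 0.1156]
orientation: [0.0, 0.712, 0.703, 0.0]
force: [0.1, 0.4, 0.7]
grip_width: 0.0298
t 14.3 pos [0.5516 0.2472 0.1156] xyaw 1.5578 tz [ 0. -0. -1.] F [0.1 0.4 0.7] M [ 0.01 -0.32  0.02] w 0.0298
```

```bash
python3 -m jog '[[-1,3,0,-4,0],[-1,9,0,-12,0],[-1,17,0,-24,0],[-1,26,0,-37,0],[-1,34,0,-49,0],[-1,34,0,-49,0],[-1,34,0,-49,0]]' 30;  python3 go.py; python3 - <<'E'
from h import *
from cell import r
for n in("scene","top"): cv2.imwrite(f"pics/{n}9.png",r.capture(n)[:,:,::-1])
crop("pics/scene9.png","pics/c9.png",170,170,290,310,4.2,al=1.6)
E
```

```text
t: 15.0
position: [0.5519, 0.2819, 0.1649]
orientation: [0.0, 0.711, 0.703, 0.0]
force: [0.3, 0.2, -0.9]
grip_width: 0.0294
t 15.0 pos [0.5519 0.2819 0.1649] xyaw 1.5588 tz [ 0.001  0.    -1.   ] F [ 0.3  0.2 -0.9] M [-0.07 -0.02  0.01] w 0.0294
```

View pics/c9.png

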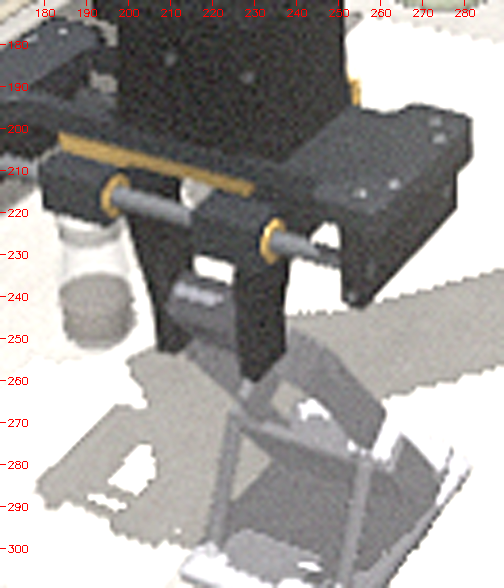

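```bash
python3 -m jog '[[-1,9,0,-12,0],[-1,19,0,-27,0],[-1,29,0,-41,0],[-1,29,0,-60,0],[-1,29,0,-85,0],[-1,29,0,-110,0],[-1,29,0,-115,0],[-1,29,0,-115,0]]' 30;  python3 go.py; python3 - <<'E'
from h import *
from cell import r
for n in("scene","top"): cv2.imwrite(f"pics/{n}10.png",r.capture(n)[:,:,::-1])
crop("pics/scene10.png","pics/c10.png",100,100,300,320,2.6,al=1.5)
E
```

```text
t: 15.9
position: [0.5524, 0.3109, 0.2803]
orientation: [0.0, 0.712, 0.703, 0.001]
force: [0.6, -0.4, -1.7]
grip_width: 0.0298
t 15.9 pos [0.5524 0.3109 0.2803] xyaw 1.558 tz [ 0.001  0.001 -1.   ] F [ 0.6 -0.4 -1.7] M [ 0.02 -0.09  0.01] w 0.0298
```

View pics/c10.png

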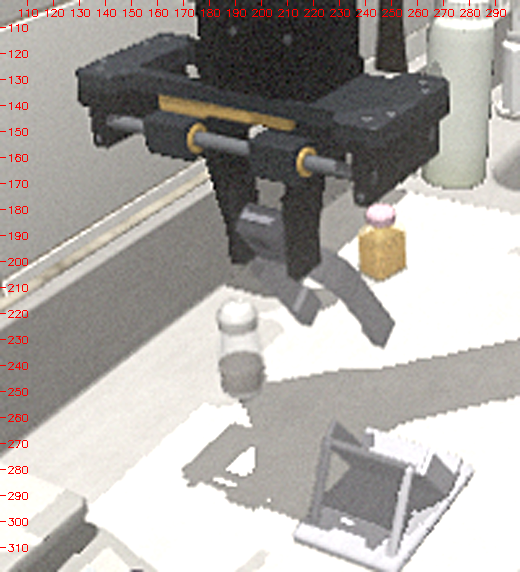

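```bash
python3 go.py .530 -.236 .295 -.214; python3 -m jog '[[-1,-20,0,-3,0.05],[-1,-52,0,-6,0.16],[-1,-86,1,-9,0.27],[-1,-120,1,-12,0.38],[-1,-155,2,-14,0.49],[-1,-190,2,-14,0.6],[-1,-225,3,-14,0.71],[-1,-255,3,-14,0.8]]'; python3 -m jog '[[-1,0,0,0,0],[-1,0,0,0,0]]';python3 go.py .530 -.236 .295 -.214
```

```text
t 16.0 pos [0.5519 0.3099 0.2782] xyaw 1.5578 tz [-0.002 -0.001 -1.   ] F [ 0.2 -0.3 -1.4] M [-0.01 -0.07  0.02] w 0.0296
shift mm [-546.2  -14.8  -16.2] turn 1.7718
t: 16.8
position: [0.5512, 0.0525, 0.2919]
orientation: [-0.0, 0.93, 0.367, -0.001]
force: [-0.3, 0.1, -1.1]
grip_width: 0.0296
t: 17.0
position: [0.5514, 0.0544, 0.2922]
orientation: [-0.001, 0.929, 0.369, -0.001]
force: [0.1, 0.5, -0.5]
grip_width: 0.0301
t 17.0 pos [0.5514 0.0544 0.2922] xyaw 0.7563 tz [-0.002  0.    -1.   ] F [ 0.1  0.5 -0.5] M [ 0.03 -0.12  0.06] w 0.0301
shift mm [-214.8  196.5   -2.9] turn 0.9703
```

```bash
python3 -m jog '[[-1,-14,13,0,0.1],[-1,-42,38,-1,0.22],[-1,-70,64,-1,0.34],[-1,-98,90,-2,0.46],[-1,-126,115,-2,0.58],[-1,-154,141,-3,0.7],[-1,-182,166,-3,0.82],[-1,-205,187,-3,0.92]]'; python3 -m jog '[[-1,0,0,0,0],[-1,0,0,0,0],[-1,0,0,0,0]]';python3 go.py .530 -.236 .295 -.214
```

```text
t: 17.8
position: [0.5316, -0.2219, 0.2957]
orientation: [-0.0, 0.997, -0.082, -0.001]
force: [0.7, -0.0, -1.3]
grip_width: 0.0297
t: 18.1
position: [0.5323, -0.2188, 0.2961]
orientation: [-0.001, 0.997, -0.079, -0.0]
force: [-0.2, 0.8, -0.7]
grip_width: 0.0295
t 18.1 pos [ 0.5323 -0.2188  0.2961] xyaw -0.1576 tz [-0.     0.001 -1.   ] F [-0.2  0.8 -0.7] M [ 0.06  0.   -0.05] w 0.0295
shift mm [ 0.4 17.3  1.1] turn 0.0564
```

```bash
python3 -m jog '[[-1,0,9,0,0.03],[-1,0,17,0,0.056],[-1,0,17,0,0.056],[-1,0,17,0,0.056],[-1,0,17,0,0.056]]'; python3 go.py .530 -.236 .295 -.214; python3 - <<'E'
from h import *
from cell import r
for n in("scene","top"): cv2.imwrite(f"pics/{n}11.png",r.capture(n)[:,:,::-1])
crop("pics/scene11.png","pics/c11.png",260,60,400,220,3.7,al=1.5)
crop("pics/top11.png","pics/d11.png",330,140,440,270,4.5,al=1.5)
E
```

```text
t: 18.6
position: [0.5289, -0.238, 0.2966]
orientation: [-0.0, 0.994, -0.109, 0.0]
force: [0.0, -0.3, -1.1]
grip_width: 0.0299
t 18.6 pos [ 0.5289 -0.238   0.2966] xyaw -0.2178 tz [ 0.  0. -1.] F [ 0.  -0.3 -1.1] M [ 0.06 -0.02 -0.02] w 0.0299
shift mm [ 0.6 -2.2  1.6] turn -0.0038
```

View pics/c11.png

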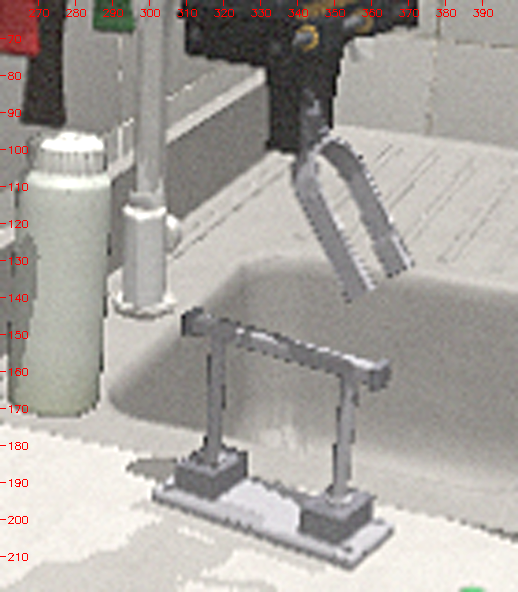

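View pics/d11.png

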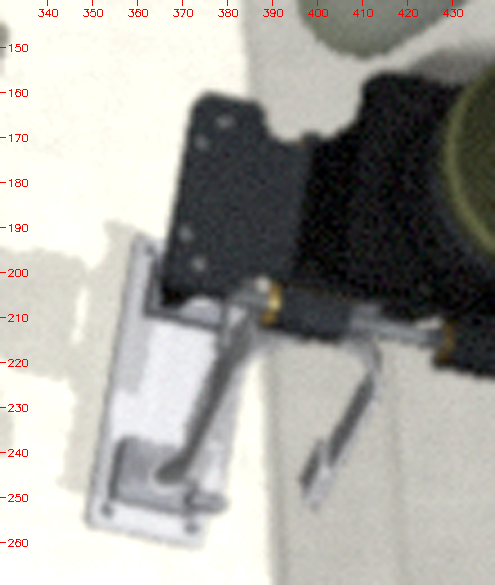

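```bash
python3 -m jog '[[-1,0,-2,20,-0.004],[-1,0,-2,45,-0.004],[-1,0,-2,70,-0.004],[-1,0,-2,90,-0.004],[-1,0,-2,100,-0.004],[-1,0,-2,100,-0.004],[-1,0,-2,100,-0.004]]'; python3 go.py .530 -.236 .170 -.214; python3 - <<'E'
from h import *
from cell import r
for n in("scene","top"): cv2.imwrite(f"pics/{n}12.png",r.capture(n)[:,:,::-1])
crop("pics/scene12.png","pics/c12.png",290,100,390,220,5,al=1.5)
E
```

```text
t: 19.4
position: [0.5298, -0.2365, 0.1975]
orientation: [0.0, 0.994, -0.107, 0.001]
force: [-0.2, 0.4, 0.2]
grip_width: 0.0296
t 19.4 pos [ 0.5298 -0.2365  0.1975] xyaw -0.2141 tz [ 0.001 -0.001 -1.   ] F [-0.2  0.4  0.2] M [ 0.03 -0.01 -0.06] w 0.0296
shift mm [ 0.  -0.5 27.5] turn -0.0001
```

View pics/c12.png

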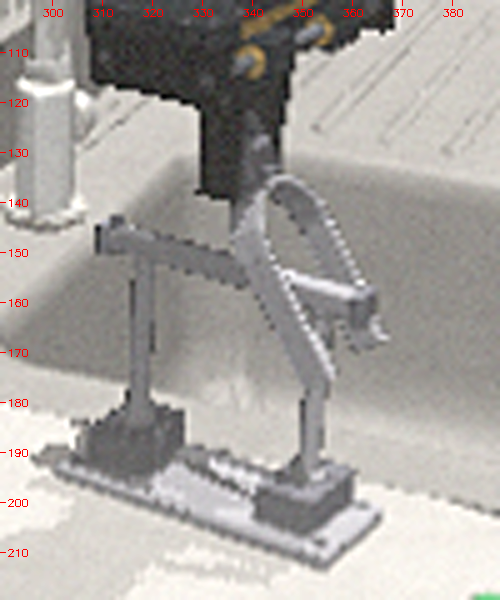

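```bash
python3 -m jog '[[-1,0,-0.5,10,0],[-1,0,-0.5,20,0],[-1,0,-0.5,26,0],[-1,0,-0.5,26,0],[-1,0,-0.5,26,0]]'; python3 go.py; python3 -m jog '[[-1,0,0,0,0],[-1,0,0,0,0]]' 12;  python3 -m jog '[[-1,0,0,0,0],[-1,0,0,0,0]]' 6; python3 go.py; python3 - <<'E'
from h import *
from cell import r
for n in("scene",): cv2.imwrite(f"pics/{n}13.png",r.capture(n)[:,:,::-1])
crop("pics/scene13.png","pics/c13.png",290,100,390,220,5,al=1.5)
E
```

```text
t: 20.0
position: [0.5293, -0.2358, 0.1702]
orientation: [-0.0, 0.994, -0.107, -0.0]
force: [0.4, 0.1, -0.0]
grip_width: 0.0297
t 20.0 pos [ 0.5293 -0.2358  0.1702] xyaw -0.2142 tz [-0.001  0.    -1.   ] F [ 0.4  0.1 -0. ] M [ 0.02 -0.01 -0.02] w 0.0297
t: 20.2
position: [0.5297, -0.236, 0.1709]
orientation: [0.0, 0.994, -0.107, 0.0]
force: [0.5, -0.2, -0.4]
grip_width: 0.0297
t: 20.4
position: [0.5295, -0.2359, 0.1708]
orientation: [0.0, 0.994, -0.107, 0.0]
force: [0.5, 0.2, -0.7]
grip_width: 0.0299
t 20.4 pos [ 0.5295 -0.2359  0.1708] xyaw -0.2142 tz [ 0. -0. -1.] F [ 0.5  0.2 -0.7] M [ 0.05 -0.01 -0.01] w 0.0299
```

View pics/c13.png

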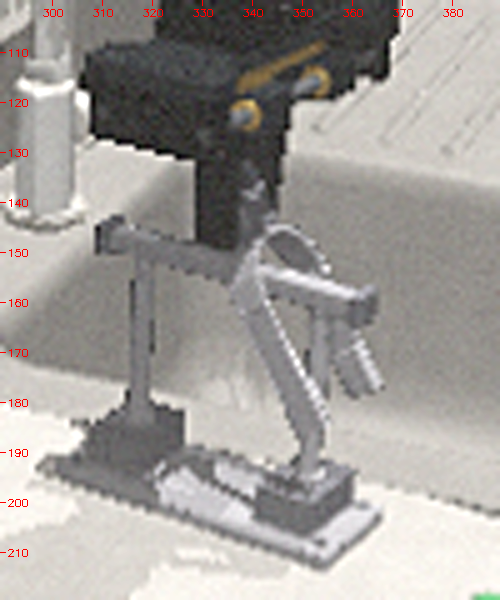

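```bash
python3 -m jog '[[-1,0,0,0,0],[-1,0,0,0,0],[-1,0,0,0,0],[-1,0,0,0,0]]' 3; python3 go.py; python3 - <<'E'
from h import *
from cell import r
for n in("scene",): cv2.imwrite(f"pics/{n}14.png",r.capture(n)[:,:,::-1])
crop("pics/scene14.png","pics/c14.png",290,100,390,220,5,al=1.5)
E
```

```text
t: 20.85
position: [0.5294, -0.2359, 0.1705]
orientation: [0.0, 0.994, -0.107, -0.0]
force: [0.1, 0.9, -0.9]
grip_width: 0.03
t 20.85 pos [ 0.5294 -0.2359  0.1705] xyaw -0.2142 tz [-0. -0. -1.] F [ 0.1  0.9 -0.9] M [ 0.   -0.03  0.06] w 0.03
```

View pics/c14.png

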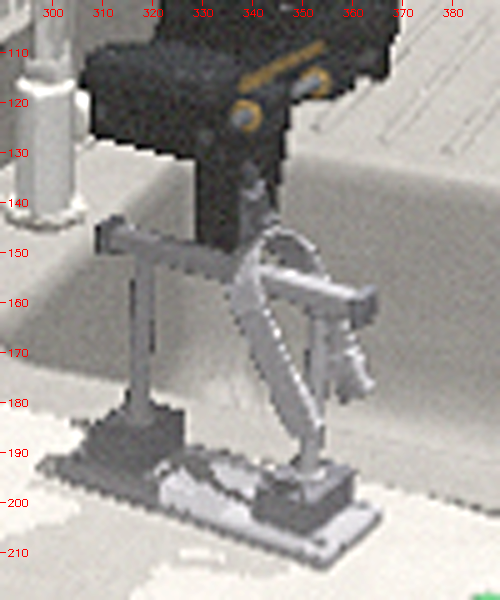

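```bash
python3 -m jog '[[-1,0,0,0,0],[-1,0,0,0,0],[-1,0,0,0,0],[-1,0,0,0,0],[-1,0,0,0,0],[-1,0,0,0,0],[-1,0,0,0,0],[-1,0,0,0,0]]' 3; python3 go.py; python3 - <<'E'
from h import *
from cell import r
for n in("scene",): cv2.imwrite(f"pics/{n}15.png",r.capture(n)[:,:,::-1])
crop("pics/scene15.png","pics/c15.png",290,100,390,220,5,al=1.5)
E
```

```text
t: 21.7
position: [0.5294, -0.2359, 0.1705]
orientation: [0.0, 0.994, -0.107, -0.0]
force: [0.1, -1.3, -0.7]
grip_width: 0.03
t 21.7 pos [ 0.5294 -0.2359  0.1705] xyaw -0.2143 tz [-0. -0. -1.] F [ 0.1 -1.3 -0.7] M [ 0.02 -0.02 -0.01] w 0.03
```

View pics/c15.png

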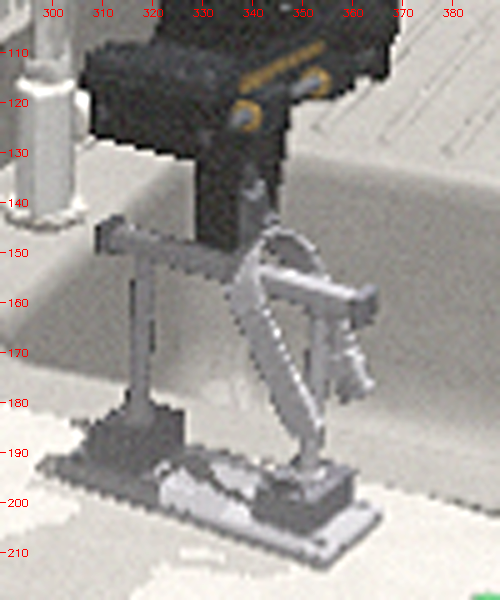

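```bash
python3 -m jog '[[-1,-35,0,0,0],[-1,-35,0,0,0],[-1,-35,0,0,0],[-1,-28,0,0,0],[-1,-21,0,0,0],[-1,-14,0,0,0],[-1,-7,0,0,0],[-1,0,0,0,0]]' 3; python3 go.py; python3 - <<'E'
from h import *
from cell import r
for n in("scene",): cv2.imwrite(f"pics/{n}16.png",r.capture(n)[:,:,::-1])
crop("pics/scene16.png","pics/c16.png",290,100,390,220,5,al=1.5)
E
```

```text
t: 22.55
position: [0.5303, -0.2359, 0.1703]
orientation: [-0.0, 0.994, -0.107, -0.0]
force: [-1.1, -0.2, -1.2]
grip_width: 0.0302
t 22.55 pos [ 0.5303 -0.2359  0.1703] xyaw -0.2139 tz [-0.  0. -1.] F [-1.1 -0.2 -1.2] M [ 0.04  0.   -0.05] w 0.0302
```

View pics/c16.png

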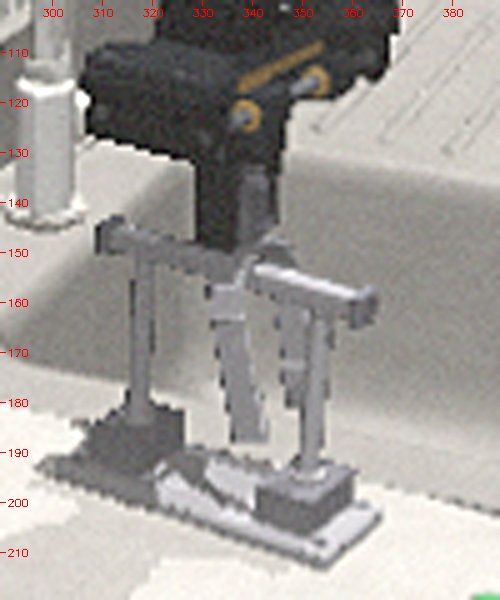

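```bash
python3 -m jog '[[-1,-24,0,0,0],[-1,-24,0,0,0],[-1,-24,0,0,0],[-1,-18,0,0,0],[-1,-12,0,0,0],[-1,-6,0,0,0],[-1,0,0,0,0],[-1,0,0,0,0]]' 3; python3 go.py; python3 - <<'E'
from h import *
from cell import r
for n in("scene",): cv2.imwrite(f"pics/{n}17.png",r.capture(n)[:,:,::-1])
crop("pics/scene17.png","pics/c17.png",290,100,390,220,5,al=1.5)
E
```

```text
t: 23.4
position: [0.5304, -0.2358, 0.1703]
orientation: [-0.0, 0.994, -0.107, 0.0]
force: [0.5, -0.3, -1.0]
grip_width: 0.0305
t 23.4 pos [ 0.5304 -0.2358  0.1703] xyaw -0.2136 tz [ 0.     0.001 -1.   ] F [ 0.5 -0.3 -1. ] M [-0.07  0.01  0.01] w 0.0305
```

View pics/c17.png

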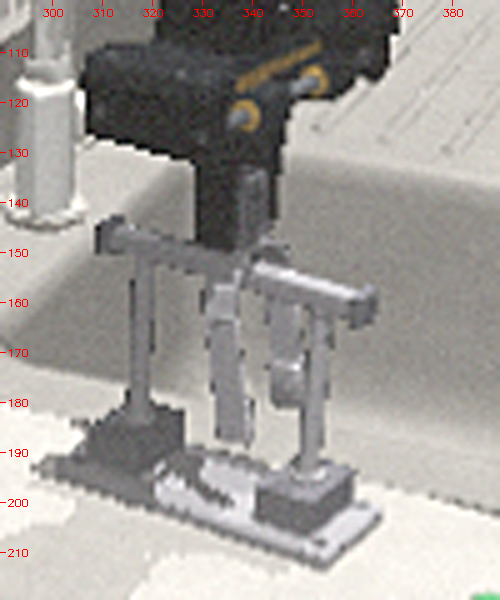

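```bash
python3 -m jog '[[-1,0,0,2,0],[-1,0,0,4,0],[-1,0,0,5,0],[-1,0,0,6,0],[-1,0,0,7,0],[-1,0,0,7,0],[-1,0,0,7,0]]' 3; python3 go.py; python3 - <<'E'
from h import *
from cell import r
for n in("scene",): cv2.imwrite(f"pics/{n}18.png",r.capture(n)[:,:,::-1])
crop("pics/scene18.png","pics/c18.png",290,100,390,220,5,al=1.5)
E
```

```text
t: 24.15
position: [0.5293, -0.2359, 0.164]
orientation: [0.0, 0.994, -0.107, -0.0]
force: [-2.6, 0.3, 3.3]
grip_width: 0.0302
t 24.15 pos [ 0.5293 -0.2359  0.164 ] xyaw -0.2143 tz [-0. -0. -1.] F [-2.6  0.3  3.3] M [0.13 0.43 0.03] w 0.0302
```

View pics/c18.png

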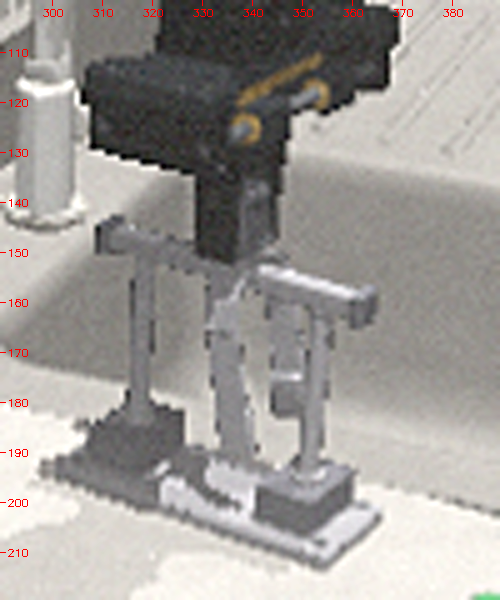

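```bash
python3 -m jog '[[-0.27,0,0,0,0],[-0.27,0,0,0,0],[-0.27,0,0,0,0],[-0.22,0,0,0,0],[-0.22,0,0,0,0],[-0.1,0,0,0,0],[0,0,0,0,0],[0,0,0,0,0]]' 3; python3 go.py; python3 - <<'E'
from h import *
from cell import r
for n in("scene",): cv2.imwrite(f"pics/{n}19.png",r.capture(n)[:,:,::-1])
crop("pics/scene19.png","pics/c19.png",290,100,390,220,5,al=1.5)
E
```

```text
t: 25.0
position: [0.5294, -0.2359, 0.1636]
orientation: [0.0, 0.994, -0.107, 0.0]
force: [-0.7, 0.2, 0.4]
grip_width: 0.0421
t 25.0 pos [ 0.5294 -0.2359  0.1636] xyaw -0.2143 tz [ 0. -0. -1.] F [-0.7  0.2  0.4] M [0.02 0.02 0.02] w 0.0421
```

View pics/c19.png

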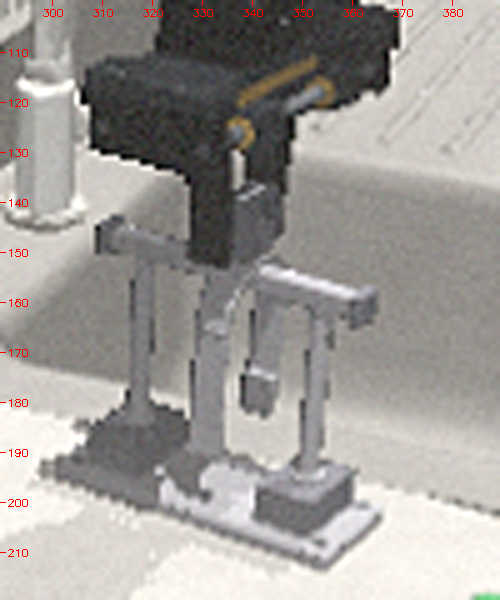

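```bash
python3 -m jog '[[0.1,0,0,0,0],[0.1,0,0,0,0],[0.1,0,0,-5,0],[0.1,0,0,-20,0],[0.1,0,0,-50,0],[0.1,0,0,-90,0],[0.1,0,0,-120,0],[0.1,0,0,-120,0]]'; python3 -m jog '[[0.1,0,0,0,0],[0.1,0,0,0,0],[0.1,0,0,0,0],[0.1,0,0,0,0],[0.1,0,0,0,0]]'; python3 - <<'E'
from h import *
from cell import r
for n in("scene","top"): cv2.imwrite(f"pics/{n}20.png",r.capture(n)[:,:,::-1])
E
python3 -m jog '[[0.1,0,0,0,0],[0.1,0,0,0,0],[0.1,0,0,0,0],[0.1,0,0,0,0],[0.1,0,0,0,0]]'; python3 - <<'E'
from ov import *
from cell import r
for n in("scene","top"): cv2.imwrite(f"pics/{n}21.png",r.capture(n)[:,:,::-1])
crop("pics/scene21.png","pics/c21.png",290,100,390,220,5,al=1.5)
print(cv2.absdiff(cv2.imread("pics/scene20.png"),cv2.imread("pics/scene21.png"))[120:200,310:370].mean(), cv2.absdiff(cv2.imread("pics/scene20.png"),cv2.imread("pics/scene21.png"))[220:300,310:370].mean())
C=cams()
TU=box(-10,10,-15,15,3,40)+box(-10,10,-31,-28,-100,-28)+box(-10,10,28,31,-100,-28)
it=[(RAIL,T4([.5298,-.236,.012,-.2142]),(0,0,255)),(TU,T4([.5298,-.236,.147,-.2142]),(255,0,0)),]
over(C,"pics/scene21.png","pics/o21.png","scene",it,(290,110,380,220),5.4)
E
```

```text
t: 25.85
position: [0.532, -0.2365, 0.2904]
orientation: [0.002, 0.994, -0.107, 0.005]
force: [0.9, 0.8, -0.3]
grip_width: 0.0479
t: 26.35
position: [0.5291, -0.2358, 0.2829]
orientation: [-0.0, 0.994, -0.107, -0.001]
force: [-0.5, 0.1, 0.6]
grip_width: 0.0479
t: 26.95
position: [0.5294, -0.2359, 0.2836]
orientation: [0.0, 0.994, -0.107, 0.0]
force: [-0.2, 0.5, 0.4]
grip_width: 0.048
2.8363194444444444 2.062222222222222
```

View pics/c21.png

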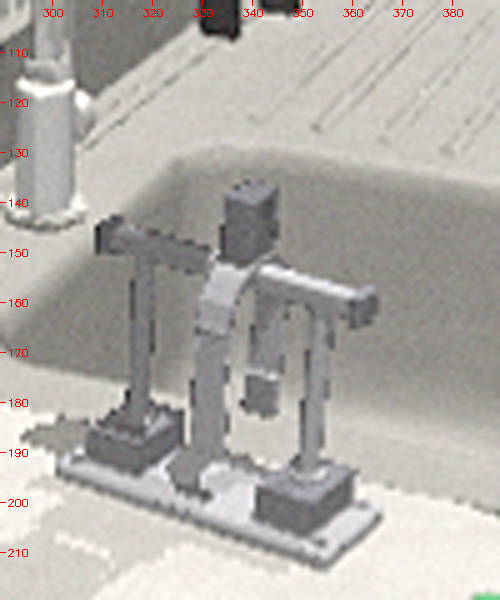

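View pics/o21.png

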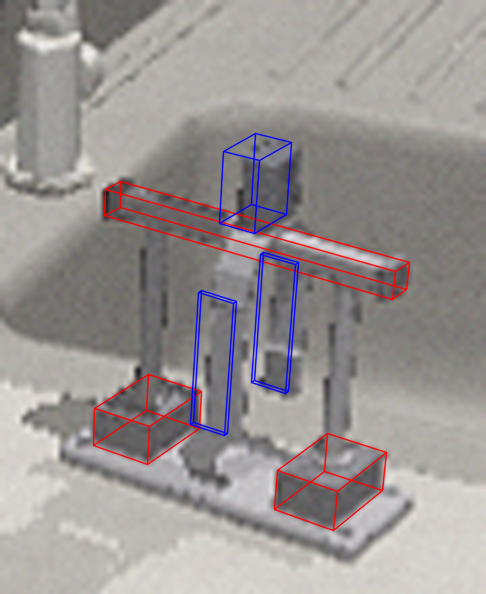

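View pics/top21.png

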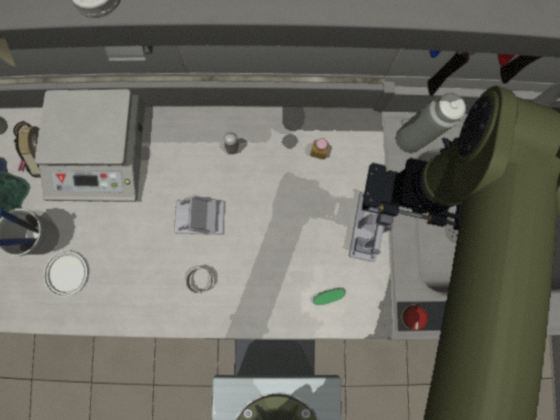

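```bash
for i in 1 2; do python3 -m jog '[[0.1,0,0,0,0],[0.1,0,0,0,0],[0.1,0,0,0,0],[0.1,0,0,0,0],[0.1,0,0,0,0],[0.1,0,0,0,0],[0.1,0,0,0,0],[0.1,0,0,0,0]]' >/dev/null; done; python3 - <<'E'
from h import *
from cell import r
import time
A=[cv2.imread("pics/scene20.png"),cv2.imread("pics/scene21.png")]
for k in range(3): A.append(r.capture("scene")[:,:,::-1].copy())
cv2.imwrite("pics/scene22.png",A[-1])
g=[cv2.cvtColor(a,6).astype(np.float32) for a in A]
for i in range(4):
    print(i,[np.round(cv2.phaseCorrelate(g[i][s],g[4][s])[0],3).tolist() for s in (np.s_[135:195,325:355],np.s_[140:210,300:320])], np.abs(g[i]-g[4])[135:195,325:355].mean(), np.abs(g[i]-g[4])[180:215,300:370].mean())
E
python3 go.py
```

```text
0 [[-0.13, -0.014], [-0.095, -0.062]] 2.796111 2.405306
1 [[-0.0, 0.0], [-0.023, -0.024]] 2.67 2.324898
2 [[-0.031, -0.019], [-0.035, -0.016]] 2.6805556 2.2893877
3 [[-0.07, -0.009], [-0.053, -0.062]] 2.7294445 2.3236735
t 28.8 pos [ 0.5294 -0.2359  0.2836] xyaw -0.2142 tz [ 0. -0. -1.] F [-0.1  0.   0.6] M [ 0.05  0.05 -0.  ] w 0.0476
```

The tongs are still, the bystanders are where they were, and the gripper is clear of everything, so I'm handing in.

```bash
python3 -c "
from cell import r
print(r.sign_off())"
```

```text
the job is handed in; nothing more can be done
None
```

The rail is pressed home on both studs and the tongs hang astride the middle of its bar. I handed the job in at about 29 s; the sign-off gives no verdict.

**Rail:** It went onto the studs with no noticeable side force. It bottomed with the tool at z = 0.1314 m, against 0.1315 m expected, and stayed there under about 13 N of press.

**Tongs:** The moves cannot tilt the tool, so I pinched the grip block across its y instead of its x. I drew the tongs out along their slope. Over the bar I let them pivot nearly upright in a light 3 N grip, helped by two quick nudges along the bar. I then lowered them until I felt contact and released.

**Last checks:**
- Pictures show the tongs upright on the bar, one leg on each side.
- They sit roughly 5 mm off the middle along the bar, towards the robot (30 mm allowed).
- They showed no movement above image noise over about 2 s.
- The bystanders look unmoved by eye; I did not measure them.
- The gripper is clear of everything, and the wrist force reads zero within its noise.

**Disagreements:** The two cameras disagreed with each other, and with the fitted models, by 1–2 pixels (about 2–4 mm). I took the rail's seating from the arm's own position and force readings.

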